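Take the red divider out of a sloping pick bin and file it in the rack

TASK

Swing the yellow keeper bar fully aside, out over the high back of the sloping pick bin, slide the red divider up out of its slot in the bin, and lower it, upright and without dropping it, all the way down into the rack slot marked with the green tag. Then swing the keeper bar back across the two dividers that stay in the bin. Leave the other dividers and everything else on the bench where they are.

Things in the scene. Friction and masses are not known exactly. Their poses are not given: they have to be found in the camera images.
- bin: Grey slotted pick bin, fixed, sloping 30 deg down to its front (towards the robot). Origin: centre of inner floor, 78 mm above the bench. Own frame: x up the slope to the high back, y left, z square to the floor (30 deg off vertical, leaning to the robot). 145 (x) by 198 mm (y), walls to z = 75 mm. Slots at y = -45, 0, 45 mm, 8 mm wide, each holding a divider on the floor, top edge at z = 110 mm.
- keeper (a joint): Angle (rad) of the yellow keeper bar about its pivot, axis = bin z. Bar 16 mm wide, 8 mm thick, 4 mm above the dividers' top edges (bin z = 114 to 122 mm). At 0 it lies across them along the bin's -y, blocking; positive swings the free end to the high back (+x). Stops at -0.35 and 1.5; starts at -0.3..0.3. Aside: above 0.95; back across: below 0.35. Friction holds it; 1 N on the knob moves it.
- knob (a point): Black round knob on the keeper bar's free end, upright along the bin's z, 16 mm diameter, 34 mm tall (bin z = 122 to 156 mm). The point is on its axis at half its height. Axes turn with the bar.
- pivot (a point): Point on the keeper bar's pivot axis, level with point knob (bin x = 0, y = 107, z = 139 mm); the knob circles it at radius 182 mm. A 16 mm post below it stands outside the bin's left wall.
- bin_rim (a point): Centre of the bin at the height of its walls (75 mm along the bin's z from the floor); a divider is out of its slot when its bottom edge has risen past this. The slots are between ribs on front and back wall: 137 mm between walls, 117 mm between ribs. Between the dividers the bin is open, with heaps of caps up to 18 mm above its floor.
- red_divider: The divider to move: red, a flat rectangular plastic plate with square corners, 130 x 5 x 110 mm (x length, y thickness, z height), plain and symmetric, about 75 g; origin at the middle of its bottom edge, z up its height. It starts in one of the bin's three slots, leaning with the bin.
- bin_divider_a: White divider that stays in the bin, a flat rectangular plastic plate with square corners, 130 x 5 x 110 mm (x length, y thickness, z height), plain and symmetric, about 75 g; origin at the middle of its bottom edge, z up its height.
- bin_divider_b: White divider that stays in the bin, a flat rectangular plastic plate with square corners, 130 x 5 x 110 mm (x length, y thickness, z height), plain and symmetric, about 75 g; origin at the middle of its bottom edge, z up its height.
- rack: Black upright rack, fixed, base 170 x 160 x 8 mm; origin at the centre of the base's underside, z up. Three upright slots at y = -48, 0, 48 mm, 11 mm wide, for dividers standing with their length along the rack's x: 138 mm between end walls, 114 mm between the ribs that form the slots. Slot floor at z = 8 mm, walls and ribs to z = 68 mm.
- green_tag: Green tag, fixed on the rack, marking the empty slot at the front and back end walls (30 x 24 mm plates). Origin at the centre of that slot's floor; axes as the rack's. A divider fully home there has its origin at this point.
- rack_divider_a: Blue divider standing in another slot of the rack, stays, a flat rectangular plastic plate with square corners, 130 x 5 x 110 mm (x length, y thickness, z height), plain and symmetric, about 75 g; origin at the middle of its bottom edge, z up its height.
- rack_divider_b: Blue divider standing in another slot of the rack, stays, a flat rectangular plastic plate with square corners, 130 x 5 x 110 mm (x length, y thickness, z height), plain and symmetric, about 75 g; origin at the middle of its bottom edge, z up its height.
- carton: Brown carton standing on the bench between bin and rack, 85 x 60 x 130 mm; origin at the centre of its underside.
- tape_roll: Roll of clear tape lying flat, 90 mm diameter, 48 mm high; origin at the centre of its underside.
- spray_can: Orange can, 56 mm diameter, 150 mm tall; origin at the centre of its underside.
- screwdriver: Red-handled screwdriver lying on the bench along its x, 200 mm long, handle 26 mm thick at -x; origin under its middle.
There are look-alikes about, which are no part of the job. There is more than one size of the red_divider; the one meant has the size given above.

How it is judged (in metres and radians):
On the way, in this order (a step that is already met when the one before it is completed fails the run):
1. the keeper bar is swung fully aside (joint above 0.95 rad) (value of joint keeper above 0.95 rad), for 0.1 s.
2. the red divider is slid up out of its slot, its bottom edge above the bin's walls (z of red_divider in the frame of bin above 0.077 m), for 0.1 s.
3. the red divider stands fully home in the rack slot with the green tag (y of red_divider in the frame of green_tag between -0.009 and 0.009 m and x of red_divider in the frame of green_tag between -0.012 and 0.012 m and z of red_divider in the frame of green_tag between -0.004 and 0.005 m and angle between the y axis of red_divider and the y axis of rack, either way round below 0.15 rad and angle between red_divider's own z axis and vertical below 0.15 rad), for 0.2 s.
At the end, for the whole second after the job is handed in: Red divider released, at rest, standing in the green-tagged slot: bottom within 5 mm of its floor, within 9 mm across and 12 mm along it, upright and parallel within 0.15 rad; keeper bar back across the bin (below 0.35 rad); all other loose things within 30 mm of their start (all of step 3 and value of joint keeper between -0.36 and 0.35 rad and linear speed of red_divider below 0.02 m/s and contact force between red_divider and the fingers below 0.1 N and distance of each of bin_divider_a, bin_divider_b, rack_divider_a, rack_divider_b, carton, tape_roll, spray_can, screwdriver from where it was at the start of the episode below 0.03 m); the robot touches nothing.
It fails at once if another divider moved more than 30 mm (distance of any of bin_divider_a, bin_divider_b, rack_divider_a, rack_divider_b from where it was at the start of the episode above 0.03 m).
It fails at once if a thing on the bench moved more than 30 mm (distance of any of carton, tape_roll, spray_can, screwdriver from where it was at the start of the episode above 0.03 m).
It fails at once if the red divider is dropped into the rack (faster than 0.6 m/s in or just above its slot) (horizontal distance between red_divider and green_tag below 0.03 m and z of red_divider in the frame of green_tag below 0.08 m and linear speed of red_divider above 0.6 m/s).
It also fails if it takes over 72 s, if anything falls off the work surface, if the arm or the gripper's body presses on something with over 40 N, if the wrist force passes 120 N, or if a joint passes its speed limit or range.

ROBOT

A 6-joint arm with a two-finger parallel gripper is mounted at the origin on the work surface. World frame = base frame: x ahead of the robot, y to its left, z up, the work surface at z = 0. Lengths are in m, angles in degrees, forces in N, time in s.
With the tool pointing down it reaches from about 0.325 to 0.9 m from the base axis. Payload 3.5 kg.
Tool frame: the origin (TCP) lies midway between the tips of the shut fingers; the grasp point (between the pads) lies 19 mm behind it; z points along the fingers, y is the line along which they close (so a half turn about z gives the same grasp; the last joint's range is limited). The gripper opens to 85 mm and grips with 20 to 120 N. Pads are 22 mm wide; open, the fingers measure 114 mm over their backs; the gripper's body (76 mm by 85 mm) begins 54 mm behind the grasp point. The pads swing forward as they close: fully open they stand 13 mm farther back than shut.
Start: joints at [-72.33, 15.837, -1.513, 72.651, 0, 84.076], TCP at [0.25, -0.573, 0.196] pointing down, gripper open.
Joint ranges: [-178.77, 178.77], [-48.84, 107.48], [-61.69, 71.31], [-111.58, 123.2], [-90, 87.43], [-180, 180]. Speed limits (degrees/s): [147.25, 147.25, 180, 180, 180, 180].

INTERFACE

Orientations are given as a 3x3 rotation matrix whose columns are the frame's x, y, z axes.
In Python, from cell import manip gives the robot as it stands.
- The arm moves only by the shell command python3 -m creep 'ROWS' [FORCE]. ROWS is JSON, a list of rows, each an object with "delta_pos": the shift along the tool's x, y, z in units of 50 mm (1.0 is 50 mm), a list of three; "delta_rot": the turn, a rotation vector about the tool's x, y, z in units of 5 degrees (1.0 is 5 degrees), a list of three; "hand": the opening, from -1 (shut) to 1 (fully open), so that 0 is half open. A call has 1 to 20 rows; each row shifts and turns the commanded pose from where the row before left it, along the tool's axes as they then stand; what a row does not reach is not made up. A row lasts 1/8 s, in which the tool goes at most 62.5 mm and 10.7 degrees, less where a joint would pass 70% of its speed; a pose out of reach is approached as far as the arm can. A call with a number of a shift or a turn outside -1 to 1 is refused whole. A call with a gripper value outside its range is refused whole. The fingers move at their own pace and stop on an object; FORCE is the grip in N (left out, the last holds). Time passes only in rows, so rows that do not move let the fingers close. It gives the time, the measured TCP pose, the force, the opening and the grip force at its end, in the units of the state.
- manip.get_obs(): the state, without advancing time (a new reading comes with each control period).
- manip.camera(name): name is "scene" or "top"; returns a dict with "color" (400x640x3 uint8, red, green, blue), "K" (3x3 intrinsics, pixels), "distortion" ([k1, k2, p1, p2, k3] as OpenCV has them; the pictures are not rectified), "rvec" (rotation vector, rad) and "tvec" (3), from world to camera coordinates, as OpenCV has them. Camera axes: x right, y down, z forward; pixel columns grow to the right and rows downward; lengths in m; the calibration is good to about 2 mm. A picture is of the moment at which its call begins. There is no depth.
- manip.hand_in(): hands the job in; it is judged then, once.
The state is a dict: "time_s": time; "joints": joint angles; "joint_velocities": joint speeds; "effort": joint torques, N m; "tool_pos": TCP position; "tool_rot": TCP orientation; "force": force on the tool from outside, world axes, zero at the start; "torque": the same for the moment, N m; "grip_width": finger opening in m; "grip_force": force on a finger pad.
Only numpy, scipy, OpenCV 4.12 (cv2) and the standard library are available. Lean on these libraries where they do the work, as an engineer would, in place of code of your own. Each camera call takes 0.05 s, during which the arm holds its last target. There are 200 camera calls.

## Working session

There is one attempt and no reset: what is moved stays moved. The work goes in short steps, Python scripts to look and compute and a shell command to move; the robot and the scene stay as the last step left them, time stands still between calls to the robot, and variables do not carry over. Pictures are saved under pics/ and viewed, at most 10 in all, crops included, and the job is handed in when it is done.

```bash
ls; mkdir -p pics; python3 - <<'E'
from cell import manip
import cv2,pickle
for n in("scene","top"):
    c=manip.camera(n); pickle.dump(c,open(n+".pkl","wb")); cv2.imwrite(f"pics/{n}0.png",c["color"][:,:,::-1])
    print(n,c["K"],c["distortion"],c["rvec"],c["tvec"])
print(manip.get_obs())
E
```

```text
pics
scene [[440.99928143   0.         316.73086843]
 [  0.         440.99928143 200.84809403]
 [  0.           0.           1.        ]] [-0.0604129  0.         0.         0.         0.       ] [ 1.60813645  1.72300874 -0.87136464] [ 0.04002972 -0.16307841  1.49300479]
top [[473.98086451   0.         316.5498998 ]
 [  0.         473.98086451 199.58485386]
 [  0.           0.           1.        ]] [-0.09689821  0.          0.          0.          0.        ] [ 2.23490213 -1.98046249  0.20298239] [-0.04674247  0.47566961  1.33422043]
{'time_s': 0.1, 'joints': array([-7.23303868e+01,  1.58748429e+01, -1.59180282e+00,  7.26497905e+01,
        1.27598223e-03,  8.40768774e+01]), 'joint_velocities': array([-4.02284088e-02, -1.19760445e-01,  2.04354583e-01, -1.56539829e-01,
       -1.54056287e-02,  4.05785463e-05]), 'effort': array([ 2.55066361e-04, -4.46708357e+01,  2.96128607e+01,  8.44466267e-03,
       -1.09621146e-04,  7.84065719e-06]), 'tool_pos': array([ 0.24991568, -0.5720005 ,  0.19514641]), 'tool_rot': array([[ 9.16413558e-01,  4.00232227e-01, -5.95608014e-04],
       [ 4.00232603e-01, -9.16411528e-01,  1.94308038e-03],
       [ 2.31861337e-04, -2.01904695e-03, -9.99997935e-01]]), 'force': array([-0.36026716,  0.12380865,  0.01808237]), 'torque': array([-0.00474016,  0.00349868,  0.02020054]), 'grip_force': 0.0, 'grip_width': 0.08533959194179801}
```

View pics/scene0.png

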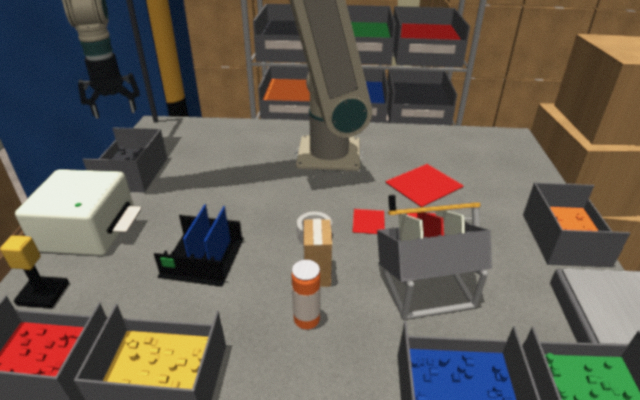

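View pics/top0.png

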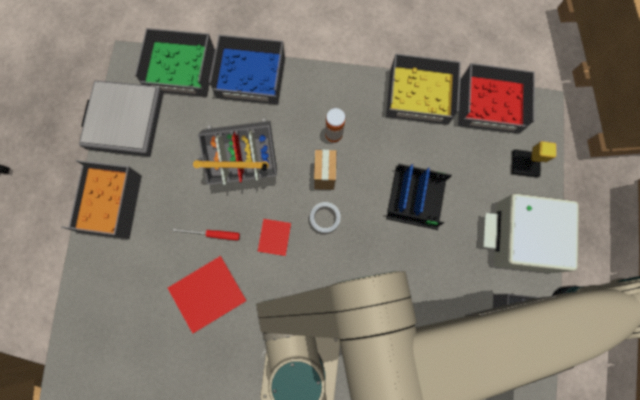

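The scene view shows the bin on the right (about 435,260), with the keeper bar across it and its knob near (392,203). The rack is at (200,245), with the carton at (317,250) and the spray can at (306,295). In the top view the bin is at (238,157) with the red divider in the middle slot. The rack is at (419,196), with its green tag at the right-hand end near (433,221). I'll enlarge both.

```bash
python3 - <<'E'
import cv2,pickle,numpy as np
t=pickle.load(open("top.pkl","rb"))["color"][:,:,::-1]; s=pickle.load(open("scene.pkl","rb"))["color"][:,:,::-1]
def crop(im,x,y,w,h,k):
    o=cv2.resize(im[y:y+h,x:x+w],None,fx=k,fy=k,interpolation=cv2.INTER_CUBIC)
    for i in range(0,w,10): cv2.line(o,(i*k,0),(i*k,8 if (x+i)%50 else 25),(255,255,255),1)
    for i in range(0,h,10): cv2.line(o,(0,i*k),(8 if (y+i)%50 else 25,i*k),(255,255,255),1)
    return o
a=crop(t,190,110,100,90,4);b=crop(t,375,150,90,90,4)
cv2.imwrite("pics/tz.png",np.hstack([a,b]))
a=crop(s,370,190,130,130,3);b=crop(s,150,190,130,130,3)
cv2.imwrite("pics/sz.png",np.hstack([a,b]))
E
```

```text
(no output)
```

View pics/tz.png

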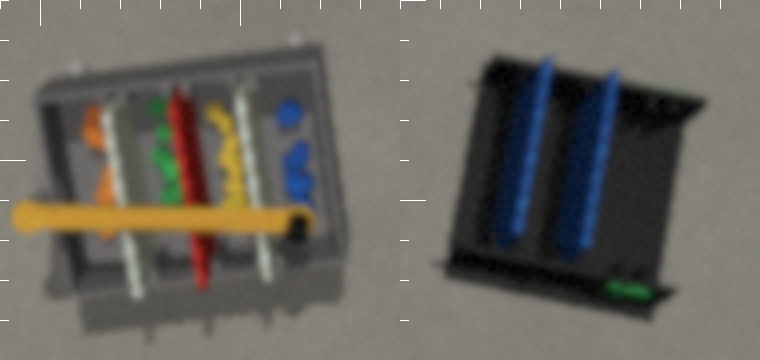

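View pics/sz.png

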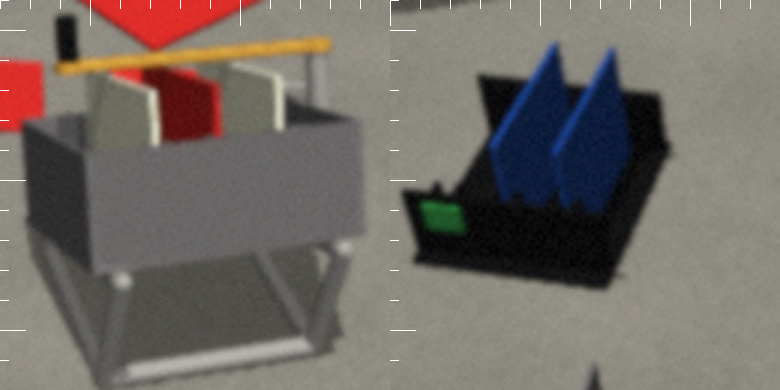

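The top crop shows clear divider top edges. Red runs from about image (233.6,132.5) to (240.5,181.5), with white ones on either side. The keeper pivot end is near (196,164) and the knob near (264,167). The two blue edges in the rack run from (411.5,164.6) to (404,209) and from (428.5,168) to (421,211.5), and the tagged slot is the right-hand one. The scene crop gives the high back corners of the same plates. I'll solve both poses from these corner points.

```bash
cat > h.py <<'E'
import numpy as np,cv2,pickle
from scipy.optimize import least_squares
from scipy.spatial.transform import Rotation as R
C={n:pickle.load(open(n+".pkl","rb")) for n in("top","scene")}
def proj(n,P):
    c=C[n]; return cv2.projectPoints(np.asarray(P,float).reshape(-1,1,3),c["rvec"],c["tvec"],c["K"],np.array(c["distortion"]))[0].reshape(-1,2)
def ray(n,px):
    c=C[n]; u=cv2.undistortPoints(np.array(px,float).reshape(-1,1,2),c["K"],np.array(c["distortion"])).reshape(-1,2)
    Rm=cv2.Rodrigues(c["rvec"])[0]; o=-Rm.T@np.ravel(c["tvec"]); d=np.c_[u,np.ones(len(u))]@Rm
    return o,d
def plane(n,px,z):
    o,d=ray(n,px); return o+d*((z-o[2])/d[:,2:])
def binT(p): # x,y,yaw
    Rm=(R.from_euler("z",p[2])*R.from_euler("y",-30,degrees=True)).as_matrix(); return Rm,np.array([p[0],p[1],.078])
def rackT(p): return R.from_euler("z",p[2]).as_matrix(),np.array([p[0],p[1],0])
def fit(T,obs,p0):
    def f(p):
        Rm,t=T(p); return np.concatenate([(proj(n,Rm@(np.array(P)/1e3)+t)[0]-q) for n,P,q in obs])
    s=least_squares(f,p0,loss="soft_l1"); return s.x,s.fun.reshape(-1,2)
E
cat > m.py <<'E'
from h import *
ta=lambda x,y:("top",(190+(x+.5)/4-.5,110+(y+.5)/4-.5)); tb=lambda x,y:("top",(375+(x-399.5)/4-.5,150+(y+.5)/4-.5))
sa=lambda x,y:("scene",(370+(x+.5)/3-.5,190+(y+.5)/3-.5)); sb=lambda x,y:("scene",(150+(x-389.5)/3-.5,190+(y+.5)/3-.5))
def mk(l): return [(v[0],P,np.array(v[1])) for P,v in l]
B=mk([((-65,45,110),ta(137,297)),((65,45,110),ta(107,103)),((-65,0,110),ta(203,287)),((65,0,110),ta(176,90)),((-65,-45,110),ta(267,280)),((65,-45,110),ta(240,86)),
((72.5,99,75),ta(38,97)),((72.5,-99,75),ta(322,45)),((0,107,118),ta(25,216)),
((65,-45,110),sa(157,92)),((65,0,110),sa(219,83)),((65,45,110),sa(281,75)),((72.5,-99,75),sa(90,153)),((72.5,99,75),sa(363,121))])
K=mk([((65,48,118),tb(547,60)),((-65,48,118),tb(518,237)),((65,0,118),tb(615,73)),((-65,0,118),tb(585,248)),
((65,0,118),sb(492,148)),((-65,0,118),sb(555,45)),((65,48,118),sb(555,150)),((-65,48,118),sb(612,50)),((85,80,0),sb(608,288)),((85,-80,0),sb(415,262))])
pb,r=fit(binT,B,[.65,.2,0]); print("bin",pb[:2],np.degrees(pb[2]));print(r.round(1).tolist())
pr,r=fit(rackT,K,[.6,-.25,0]); print("rack",pr[:2],np.degrees(pr[2]));print(r.round(1).tolist())
Rb,tB=binT(pb); kz=.156
kn=ta(298,220)[1]
o,d=ray("top",kn); o=Rb.T@(o-tB); d=d@Rb; q=o+d*((kz-o[2])/d[:,2:]); print("knob in bin",q, "ang",np.degrees(np.arctan2(q[0,0],.107-q[0,1])))
for a in(-.3,-.2,-.1,0,.1,.2,.3):
    P=np.array([.182*np.sin(a),.107-.182*np.cos(a),.122]);P2=P+[0,0,.034]
    print(a,[proj(n,Rb@X+tB).round(1).tolist() for n in("top","scene") for X in(P,P2)])
Rr,tr=rackT(pr); print("tag",Rr@[0,-.048,.008]+tr)
print("carton",plane("top",[(325,160)],.13),"can",plane("top",[(336,117)],.15),"tape",plane("top",[(325,217)],.048))
E
python3 m.py
```

```text
bin [0.59544615 0.25175249] 14.692002672623811
[[0.1, -1.5], [-0.9, 0.5], [-0.2, -1.2], [-1.5, 1.5], [0.0, -1.6], [-0.7, 0.3], [-2.0, -0.4], [-1.2, 3.0], [0.7, -0.4], [-0.7, -0.2], [-0.3, 0.2], [-0.2, 0.3], [-1.8, 0.9], [-0.6, -0.7]]
rack [ 0.52930361 -0.28658149] -4.895196013706581
[[0.1, -0.8], [-0.3, -0.7], [-0.3, -0.6], [-0.1, 0.0], [0.1, -1.7], [-0.0, -2.2], [-0.2, -0.0], [-0.1, -2.0], [0.2, -0.1], [-0.6, 0.3]]
knob in bin [[-0.01939891 -0.07486492  0.156     ]] ang -6.088523681778698
-0.3 [[[263.5, 174.2]], [[263.1, 177.5]], [[390.7, 208.4]], [[389.6, 193.4]]]
-0.2 [[[264.2, 167.7]], [[263.8, 170.9]], [[391.4, 209.6]], [[390.3, 194.2]]]
-0.1 [[[264.2, 161.2]], [[263.8, 164.2]], [[393.0, 210.8]], [[391.8, 195.1]]]
0 [[[263.5, 154.6]], [[263.1, 157.5]], [[395.4, 211.9]], [[394.3, 195.9]]]
0.1 [[[262.2, 148.0]], [[261.7, 150.8]], [[398.8, 212.9]], [[397.6, 196.6]]]
0.2 [[[260.2, 141.6]], [[259.6, 144.2]], [[403.1, 213.9]], [[402.0, 197.3]]]
0.3 [[[257.5, 135.3]], [[256.8, 137.7]], [[408.4, 214.7]], [[407.2, 197.9]]]
tag [ 0.5252076  -0.33440641  0.008     ]
carton [[ 0.57594799 -0.00084344  0.13      ]] can [[ 0.69850861 -0.017196    0.15      ]] tape [[ 0.42971206 -0.01965076  0.048     ]]
```

```bash
cat >> m.py <<'E'
print("----refit")
for drop in([1,3,5,6,7],[1,3,5,6,7,12,13]):
    pb,r=fit(binT,[b for i,b in enumerate(B) if i not in drop],pb); print("bin",pb[:2],np.degrees(pb[2]));print(r.round(1).tolist())
Rb,tB=binT(pb)
yl=C["top"]["color"].astype(int); m=((yl[:,:,0]>150)&(yl[:,:,1]>90)&(yl[:,:,2]<90)&(yl[:,:,0]-yl[:,:,1]<110)).astype(np.uint8); m[:140]=0;m[185:]=0;m[:,:185]=0;m[:,280:]=0
v,u=np.nonzero(m); print(len(u)); o,d=ray("top",np.c_[u,v]); o=Rb.T@(o-tB); d=d@Rb; q=o+d*((.122-o[2])/d[:,2:])
f=np.polyfit(q[:,1],q[:,0],1); print("bar slope ang",np.arctan(-f[0]),"x at pivot",np.polyval(f,.107),"y range",q[:,1].min(),q[:,1].max())
np.savez("pose.npz",pb=pb,pr=pr)
E
python3 m.py | sed -n '/refit/,$p'
```

```text
----refit
bin [0.59357284 0.25303429] 14.95161215057331
[[-0.3, -0.9], [-0.6, -0.6], [-0.3, -1.1], [0.3, 0.4], [-0.1, -0.7], [0.2, -0.3], [0.2, -0.3], [-1.0, 0.5], [-0.2, -1.4]]
bin [0.59330265 0.25265274] 14.9807121464037
[[-0.2, -0.8], [-0.4, -0.5], [-0.2, -1.0], [0.4, 0.5], [-0.3, -0.7], [0.0, -0.4], [-0.0, -0.4]]
544
bar slope ang -0.07367637139494625 x at pivot 0.00349058715266911 y range -0.06894144487120364 0.11523987685224923
```

Bin pose is about (0.593, 0.253) with 15° yaw, and the rack tag is at (0.525, -0.334) with -4.9° yaw. Next I'll work out the approach to the knob.

```bash
cat > plan.py <<'E'
# usage: plan.py frame x y z(mm)  : turn (units of 5deg, tool rotvec) from here, then shift (units 50mm, in the turned tool axes)
from h import *; from cell import manip; import sys
D=np.load("pose.npz"); Rb,tB=binT(D["pb"]); Rr,tr=rackT(D["pr"])
F,T,G={"bin":(Rb,tB,Rb),"rack":(Rr,tr,Rr)}[sys.argv[1]] if 1 else 0
P=F@(np.array(list(map(float,sys.argv[2:5])))/1e3)+T
Rt=G@np.diag([1,-1,-1])
o=manip.get_obs(); Rc=o["tool_rot"]
rv=R.from_matrix(Rc.T@Rt).as_rotvec(degrees=True)/5
s=Rt.T@(P-o["tool_pos"])/.05
print("t",round(o["time_s"],2),"world target",P.round(3),"rot",rv.round(2),"shift",s.round(2),"now in frame mm",(F.T@(o["tool_pos"]-T)*1e3).round(1),"F",o["force"].round(1),"w",round(o["grip_width"],4),o["grip_force"])
E
python3 plan.py bin -18 -74 200;python3 plan.py bin -18 -74 127
```

```text
t 0.1 world target [0.501 0.151 0.242] rot [-0.47  5.99  1.68] shift [  7.91 -12.68   3.48] now in frame mm [-413.3 -707.9  373.9] F [-0.4  0.1  0. ] w 0.0853 0.0
t 0.1 world target [0.536 0.161 0.179] rot [-0.47  5.99  1.68] shift [  7.91 -12.68   4.94] now in frame mm [-413.3 -707.9  373.9] F [-0.4  0.1  0. ] w 0.0853 0.0
```

```bash
python3 -m creep '[{"delta_pos":[0,0,0],"delta_rot":[-0.08,1,0.28],"hand":0},{"delta_pos":[0,0,0],"delta_rot":[-0.08,1,0.28],"hand":0},{"delta_pos":[0,0,0],"delta_rot":[-0.08,1,0.28],"hand":0},{"delta_pos":[0,0,0],"delta_rot":[-0.08,1,0.28],"hand":0},{"delta_pos":[0,0,0],"delta_rot":[-0.08,1,0.28],"hand":0},{"delta_pos":[0,0,0],"delta_rot":[-0.08,1,0.28],"hand":0},{"delta_pos":[0.5,-0.8,0],"delta_rot":[0,0,0],"hand":0},{"delta_pos":[0.5,-0.8,0],"delta_rot":[0,0,0],"hand":0},{"delta_pos":[0.5,-0.8,0],"delta_rot":[0,0,0],"hand":0},{"delta_pos":[0.5,-0.8,0],"delta_rot":[0,0,0],"hand":0},{"delta_pos":[0.5,-0.8,0],"delta_rot":[0,0,0],"hand":0},{"delta_pos":[0.5,-0.8,0],"delta_rot":[0,0,0],"hand":0},{"delta_pos":[0.5,-0.8,0],"delta_rot":[0,0,0],"hand":0},{"delta_pos":[0.5,-0.8,0],"delta_rot":[0,0,0],"hand":0},{"delta_pos":[0.5,-0.8,0],"delta_rot":[0,0,0],"hand":0},{"delta_pos":[0.5,-0.8,0],"delta_rot":[0,0,0],"hand":0},{"delta_pos":[0.5,-0.8,0],"delta_rot":[0,0,0],"hand":0},{"delta_pos":[0.5,-0.8,0],"delta_rot":[0,0,0],"hand":0},{"delta_pos":[0.5,-0.8,0],"delta_rot":[0,0,0],"hand":0}]' 20; python3 plan.py bin -18 -74 180
```

```text
time_s: 2.48
tool_pos: [0.3872, 0.0039, 0.358]
tool_rot: [[0.836, 0.257, 0.485], [0.223, -0.966, 0.127], [0.502, 0.003, -0.865]]
force: [0.6, -0.6, -0.5]
grip_width: 0.043
grip_force: 0.0
t 2.48 world target [0.51  0.154 0.225] rot [ 0.04 -0.02 -0.  ] shift [ 1.4  -2.26  3.88] now in frame mm [ -88.1 -187.   374.2] F [ 0.6 -0.6 -0.5] w 0.043 0.0
```

```bash
python3 -m creep '[{"delta_pos":[0.35,-0.56,0.5],"delta_rot":[0,0,0],"hand":0},{"delta_pos":[0.35,-0.56,0.5],"delta_rot":[0,0,0],"hand":0},{"delta_pos":[0.35,-0.56,0.5],"delta_rot":[0,0,0],"hand":0},{"delta_pos":[0.35,-0.56,0.5],"delta_rot":[0.04,0,0],"hand":0},{"delta_pos":[0,0,0.6],"delta_rot":[0,0,0],"hand":0},{"delta_pos":[0,0,0.6],"delta_rot":[0,0,0],"hand":0},{"delta_pos":[0,0,0.5],"delta_rot":[0,0,0],"hand":0},{"delta_pos":[0,0,0],"delta_rot":[0,0,0],"hand":0},{"delta_pos":[0,0,0],"delta_rot":[0,0,0],"hand":0}]'; python3 plan.py bin -18 -74 127; python3 - <<'E'
from cell import manip
import cv2,numpy as np
f=lambda im,x,y:cv2.resize(im[y:y+100,x:x+100],None,fx=4,fy=4,interpolation=cv2.INTER_CUBIC)
a=manip.camera("top")["color"][:,:,::-1];b=manip.camera("scene")["color"][:,:,::-1]
cv2.imwrite("pics/k1.png",np.hstack([f(a,190,110),f(b,360,140)]))
E
```

```text
time_s: 3.6
tool_pos: [0.5067, 0.1503, 0.2331]
tool_rot: [[0.836, 0.26, 0.484], [0.224, -0.966, 0.131], [0.501, -0.001, -0.865]]
force: [-0.2, 0.1, 0.2]
grip_width: 0.0426
grip_force: 0.0
t 3.6 world target [0.536 0.161 0.179] rot [-0.01 -0.02  0.01] shift [-0.   -0.05  1.25] now in frame mm [-17.8 -76.5 189.4] F [-0.2  0.1  0.2] w 0.0426 0.0
```

View pics/k1.png

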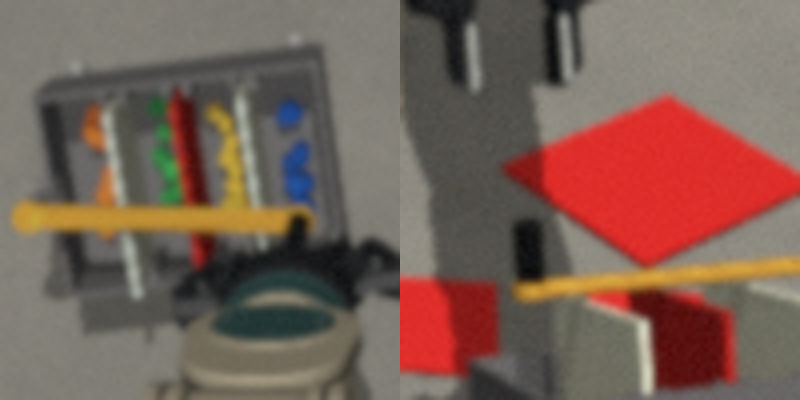

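The scene crop shows the fingertips straddling the knob, which sits below at crop (528,250). They line up sideways to within a few mm. I'll descend and grip.

```bash
python3 -m creep '[{"delta_pos":[0,-0.05,0.4],"delta_rot":[0,0,0],"hand":0},{"delta_pos":[0,0,0.4],"delta_rot":[0,0,0],"hand":0},{"delta_pos":[0,0,0.4],"delta_rot":[0,0,0],"hand":0},{"delta_pos":[0,0,0],"delta_rot":[0,0,0],"hand":-0.3},{"delta_pos":[0,0,0],"delta_rot":[0,0,0],"hand":-0.8},{"delta_pos":[0,0,0],"delta_rot":[0,0,0],"hand":-0.8},{"delta_pos":[0,0,0],"delta_rot":[0,0,0],"hand":-0.8},{"delta_pos":[0,0,0],"delta_rot":[0,0,0],"hand":-0.8}]' 20; python3 plan.py bin -18 -74 127
```

```text
time_s: 4.7
tool_pos: [0.5352, 0.1606, 0.181]
tool_rot: [[0.835, 0.26, 0.484], [0.224, -0.966, 0.131], [0.502, -0.001, -0.865]]
force: [-0.0, -0.5, -0.4]
grip_width: 0.0085
grip_force: 0.0
t 4.7 world target [0.536 0.161 0.179] rot [-0.01 -0.02  0.01] shift [-0.01  0.    0.04] now in frame mm [-17.7 -73.9 129.2] F [-0.  -0.5 -0.4] w 0.0085 0.0
```

```bash
python3 - <<'E'
from cell import manip
import cv2,numpy as np
f=lambda im,x,y:cv2.resize(im[y:y+100,x:x+100],None,fx=4,fy=4,interpolation=cv2.INTER_CUBIC)
a=manip.camera("top")["color"][:,:,::-1];b=manip.camera("scene")["color"][:,:,::-1]
cv2.imwrite("pics/k2.png",np.hstack([f(a,190,110),f(b,360,140)]))
E
```

```text
(no output)
```

View pics/k2.png

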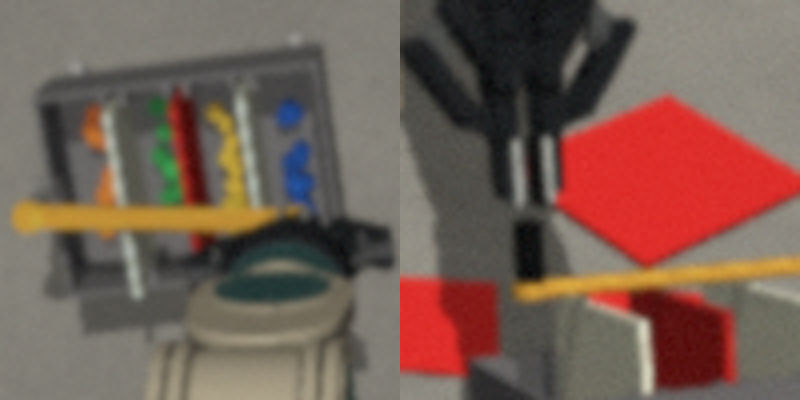

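The scene crop shows the shut fingertips at image (393,191). That is above and behind the knob, whose top is near (393,195), so the grip missed. I'll check by projecting the measured TCP.

```bash
python3 - <<'E'
from h import *; from cell import manip
D=np.load("pose.npz"); Rb,tB=binT(D["pb"]); o=manip.get_obs(); p=o["tool_pos"]
for n in("top","scene"): print(n,"tcp",proj(n,p),"tcp-10mm",proj(n,p-.03*o["tool_rot"][:,2]))
for n in C: print(n,C[n]["tvec"],manip.camera(n)["tvec"],"centre",ray(n,[(320,200)])[0])
# two-view rays: knob top & fingertip
def tri(a,b):
    (o1,d1),(o2,d2)=ray("top",[a]),ray("scene",[b]); d1=d1[0]/np.linalg.norm(d1);d2=d2[0]/np.linalg.norm(d2)
    s=np.linalg.lstsq(np.c_[d1,-d2],o2-o1,rcond=None)[0]; A=o1+s[0]*d1;B=o2+s[1]*d2; return (A+B)/2,np.linalg.norm(A-B)
for q in(((196,164),(480,204)),((264,168),(392.5,196)),((234,132.8),(442.6,217.3)),((240.6,181.3),(415,214))):
    m,e=tri(*q); print(q,m.round(4),"gap",e.round(4),"bin",(Rb.T@(m-tB)*1e3).round(1))
E
```

```text
top tcp [[263.70557642 162.26989731]] tcp-10mm [[263.33970232 165.0020023 ]]
scene tcp [[393.1032728  207.08924565]] tcp-10mm [[392.04351588 193.27263163]]
top [-0.04674247  0.47566961  1.33422043] [-0.04674247  0.47566961  1.33422043] centre [ 0.20322706 -0.01858986  1.40247772]
scene [ 0.04002972 -0.16307841  1.49300479] [ 0.04002972 -0.16307841  1.49300479] centre [1.30033684 0.04697713 0.75111749]
((196, 164), (480, 204)) [0.5102 0.3471 0.1795] gap 0.0104 bin [  2.4 112.7 115.8]
((264, 168), (392.5, 196)) [0.5157 0.1573 0.1959] gap 0.0037 bin [-27.3 -72.1 151.9]
((234, 132.8), (442.6, 217.3)) [0.5993 0.2494 0.208 ] gap 0.0045 bin [ 69.3  -4.7 110.1]
((240.6, 181.3), (415, 214)) [0.4873 0.222  0.1283] gap 0.0044 bin [-70.4  -2.2  98.7]
```

```bash
python3 - <<'E'
from h import *; from cell import manip
print("start tcp",proj("scene",[.24992,-.572,.19515]))
im=cv2.cvtColor(manip.camera("scene")["color"],cv2.COLOR_RGB2GRAY); im0=cv2.cvtColor(C["scene"]["color"],cv2.COLOR_RGB2GRAY)
print("cols 382..404"); 
for v in range(176,214,2): print(v,im[v,382:405:2],"|",im0[v,382:405:2])
print("start view fingers")
for v in range(84,120,3): print(v,im0[v,76:146:4])
E
```

```text
start tcp [[119.61935497 129.92132053]]
cols 382..404
176 [ 45  23  43 128  97  26  44 132  88  70  99  99] | [143 141 138 142 140 135 134 127 114 101 101 100]
178 [ 51  27  41 129 112  32  37 138  92  68  99 100] | [139 142 144 139 135 114 111 101  98  97  98  97]
180 [ 52  26  42 121 111  30  34 137  98  67  99 100] | [139 135 127 120 108 100  97  99  96  98  98  98]
182 [ 56  26  42 113 123  36  29 130 106  71  96  98] | [141 131  91  90  96  97  98  97 100  96  98  99]
184 [ 60  28  38 108 134  41  27 120 111  65  95  98] | [141 139 116  89  85  97  97  96 100  99  99  97]
186 [ 64  29  31  96 138  43  25 107 115  69  95  99] | [139 142 139 129  99  89  92 100 101  97  98  98]
188 [ 73  41  34  94 139  53  26  99 132  92  98  95] | [137 139 140 143 135 118  89  86  96 100  96  96]
190 [ 77  68  57  90 128  59  30  76 117  94  99  96] | [140 140 137 142 141 135 127  95  85  92  99  98]
192 [76 79 77 79 87 71 62 72 86 88 88 97] | [139 140 141 141 136 141 137 139 115  90  90  97]
194 [ 82  80  77  72  58  59  64  80 121 125  93  85] | [137 138 141 131 107 102 113 136 137 129  93  83
[... 1006 characters left out ...]
17 17 24 37 42 20 25 40 39]
87 [39 25 45 39 22 19 21 18 20 20 17 19 25 41 25 24 39 41]
90 [38 20 25 38 36 21 20 22 14 17 20 20 18 28 38 20 36 39]
93 [40 25 23 40 37 22 20 18 20 21 27 25 17 18 26 20 35 43]
96 [40 24 25 33 21 23 38 33 41 42 39 38 31 20 18 22 38 40]
99 [35 30 18 26 15 28 40 39 37 36 40 38 38 34 23 40 38 39]
102 [40 33 20 20 21 39 41 36 36 39 41 41 42 44 51 37 41 43]
105 [41 39 36 32 43 32 43 41 39 41 40 41 39 36 68 38 43 41]
108 [43 45 39 40 47 34 40 41 39 39 39 37 40 39 80 33 40 38]
111 [43 39 39 38 32 56 40 38 40 40 42 41 37 37 72 38 38 44]
114 [40 40 43 42 29 71 40 36 37 40 41 40 40 44 38 36 42 48]
117 [ 41  39  41  42  41  70  42  39  38  42  38  36  40  43  34  36  44 130]
```

The fingertips consistently appear about 15 px (roughly 35 mm) short of the reported TCP along the tool. I'll open and feel downwards in small steps, watching the force.

```bash
python3 -m creep '[{"delta_pos":[0,0,-0.2],"delta_rot":[0,0,0],"hand":0},{"delta_pos":[0,0,0],"delta_rot":[0,0,0],"hand":0},{"delta_pos":[0,0,0.2],"delta_rot":[0,0,0],"hand":0},{"delta_pos":[0,0,0.08],"delta_rot":[0,0,0],"hand":0},{"delta_pos":[0,0,0.06],"delta_rot":[0,0,0],"hand":0},{"delta_pos":[0,0,0],"delta_rot":[0,0,0],"hand":0}]' 20;python3 plan.py bin -18 -74 127; python3 -m creep '[{"delta_pos":[0,0,0.06],"delta_rot":[0,0,0],"hand":0},{"delta_pos":[0,0,0.06],"delta_rot":[0,0,0],"hand":0},{"delta_pos":[0,0,0],"delta_rot":[0,0,0],"hand":0}]' 20;python3 plan.py bin -18 -74 127
```

```text
time_s: 5.7
tool_pos: [0.5382, 0.1615, 0.1738]
tool_rot: [[0.836, 0.26, 0.483], [0.225, -0.966, 0.131], [0.5, -0.001, -0.866]]
force: [0.2, -0.4, 0.9]
grip_width: 0.0427
grip_force: 0.0
t 5.7 world target [0.536 0.161 0.179] rot [-0.02  0.    0.01] shift [ 0.01  0.   -0.11] now in frame mm [-18.6 -73.8 121.3] F [ 0.2 -0.4  0.9] w 0.0427 0.0
time_s: 6.08
tool_pos: [0.5413, 0.1623, 0.169]
tool_rot: [[0.836, 0.26, 0.483], [0.225, -0.966, 0.131], [0.501, -0.001, -0.866]]
force: [-0.7, 0.3, 0.7]
grip_width: 0.043
grip_force: 0.0
t 6.08 world target [0.536 0.161 0.179] rot [-0.01 -0.01  0.01] shift [ 0.01  0.   -0.23] now in frame mm [-18.3 -73.8 115.6] F [-0.7  0.3  0.7] w 0.043 0.0
```

```bash
python3 -m creep '[{"delta_pos":[0,0,0.1],"delta_rot":[0,0,0],"hand":0},{"delta_pos":[0,0,0.1],"delta_rot":[0,0,0],"hand":0},{"delta_pos":[0,0,0],"delta_rot":[0,0,0],"hand":0}]' 20;python3 plan.py bin -18 -74 127;  python3 - <<'E'
from h import *; from cell import manip
c=manip.camera("scene")["color"]; im=cv2.cvtColor(c,cv2.COLOR_RGB2GRAY); print(proj("scene",manip.get_obs()["tool_pos"]))
cv2.imwrite("pics/k3.png",cv2.resize(c[150:250,350:450,::-1],None,fx=5,fy=5,interpolation=cv2.INTER_CUBIC))
E
```

```text
time_s: 6.45
tool_pos: [0.5459, 0.1636, 0.1599]
tool_rot: [[0.836, 0.26, 0.483], [0.225, -0.966, 0.131], [0.5, -0.001, -0.866]]
force: [0.8, 0.4, -0.6]
grip_width: 0.0427
grip_force: 0.0
t 6.45 world target [0.536 0.161 0.179] rot [-0.02  0.    0.01] shift [ 0.01  0.   -0.43] now in frame mm [-18.7 -73.8 105.3] F [ 0.8  0.4 -0.6] w 0.0427 0.0
[[393.84109333 217.80135747]]
```

View pics/k3.png

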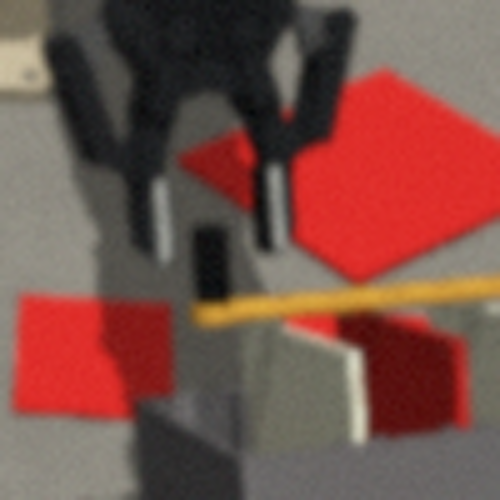

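Image: the fingertips at crop (160,262) and (278,248) straddle the knob at (212,262), and nothing is touching. I'll try closing here.

```bash
python3 -m creep '[{"delta_pos":[0,0,0],"delta_rot":[0,0,0],"hand":-0.3},{"delta_pos":[0,0,0],"delta_rot":[0,0,0],"hand":-0.8},{"delta_pos":[0,0,0],"delta_rot":[0,0,0],"hand":-0.8},{"delta_pos":[0,0,0],"delta_rot":[0,0,0],"hand":-0.8}]' 20;python3 plan.py bin -18 -74 127; python3 - <<'E'
from h import *; from cell import manip
c=manip.camera("scene")["color"]; d=manip.camera("top")["color"]
f=lambda c,x,y:cv2.resize(c[y:y+80,x:x+80,::-1],None,fx=5,fy=5,interpolation=cv2.INTER_CUBIC)
cv2.imwrite("pics/k4.png",np.hstack([f(c,360,160),f(d,220,130)]))
E
```

```text
time_s: 7.0
tool_pos: [0.5461, 0.1642, 0.1609]
tool_rot: [[0.836, 0.261, 0.484], [0.225, -0.965, 0.132], [0.501, -0.002, -0.865]]
force: [-2.6, 2.3, 1.1]
grip_width: 0.0149
grip_force: 21.1
t 7.0 world target [0.536 0.161 0.179] rot [-0.03 -0.02  0.01] shift [-0.    0.02 -0.42] now in frame mm [-17.8 -73.2 106. ] F [-2.6  2.3  1.1] w 0.0149 21.095151901245117
```

View pics/k4.png

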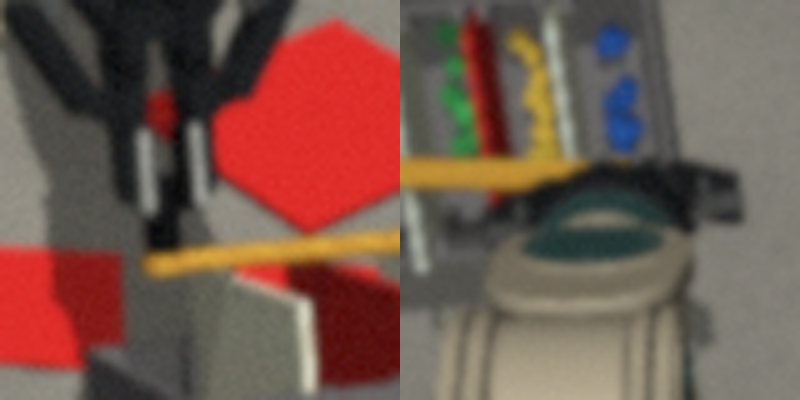

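The knob is gripped (21 N). The tool is really about 32 mm shorter along its z than reported, and I'll allow for that from here on. Now I'll swing the bar along its arc.

```bash
python3 -m creep '[{"delta_pos":[0.36,0,0],"delta_rot":[0,0,0],"hand":-0.8},{"delta_pos":[0.36,0,0],"delta_rot":[0,0,0],"hand":-0.8},{"delta_pos":[0.36,0.07,0],"delta_rot":[0,0,0],"hand":-0.8},{"delta_pos":[0.36,-0.2,0],"delta_rot":[0,0,0],"hand":-0.8},{"delta_pos":[0,0,0],"delta_rot":[0,0,0],"hand":-0.8}]' 20;python3 plan.py bin 54 -67 106
```

```text
time_s: 7.72
tool_pos: [0.6079, 0.1838, 0.1981]
tool_rot: [[0.834, 0.256, 0.488], [0.224, -0.967, 0.124], [0.504, 0.006, -0.864]]
force: [4.0, -4.9, -0.2]
grip_width: 0.0142
grip_force: 20.3
t 7.72 world target [0.605 0.186 0.197] rot [ 0.07 -0.05  0.  ] shift [-0.06 -0.06 -0.  ] now in frame mm [ 56.9 -70.2 105.9] F [ 4.  -4.9 -0.2] w 0.0142 20.25465041399002
```

```bash
python3 -m creep '[{"delta_pos":[0.33,-0.14,0],"delta_rot":[0,0,0],"hand":-0.8},{"delta_pos":[0.33,-0.14,0],"delta_rot":[0,0,0],"hand":-0.8},{"delta_pos":[0.3,-0.21,0],"delta_rot":[0,0,0],"hand":-0.8},{"delta_pos":[0.3,-0.21,0],"delta_rot":[0,0,0],"hand":-0.8},{"delta_pos":[0.26,-0.26,0],"delta_rot":[0,0,0],"hand":-0.8},{"delta_pos":[0.26,-0.26,0],"delta_rot":[0,0,0],"hand":-0.8},{"delta_pos":[0.19,-0.3,0],"delta_rot":[0,0,0],"hand":-0.8},{"delta_pos":[0.19,-0.3,0],"delta_rot":[0,0,0],"hand":-0.8},{"delta_pos":[0.13,-0.34,0],"delta_rot":[0,0,0],"hand":-0.8},{"delta_pos":[0.13,-0.34,0],"delta_rot":[0,0,0],"hand":-0.8},{"delta_pos":[0,0,0],"delta_rot":[0,0,0],"hand":-0.8},{"delta_pos":[0,0,0],"delta_rot":[0,0,0],"hand":-0.8}]' 20;python3 plan.py bin 175 58 106
```

```text
time_s: 9.22
tool_pos: [0.6857, 0.3008, 0.2602]
tool_rot: [[0.813, 0.321, 0.485], [0.283, -0.947, 0.153], [0.508, 0.013, -0.861]]
force: [9.0, 0.2, -0.8]
grip_width: 0.0085
grip_force: 3.8
t 9.22 world target [0.674 0.334 0.257] rot [-0.25 -0.12  0.72] shift [-0.08 -0.71  0.02] now in frame mm [179.2  22.6 106.9] F [ 9.   0.2 -0.8] w 0.0085 3.7680990993976593
```

```bash
python3 -m creep '[{"delta_pos":[0,0,0],"delta_rot":[0,0,0],"hand":-0.8}]'; python3 - <<'E'
from h import *; from cell import manip
o=manip.get_obs(); print(o["joints"].round(1),o["effort"].round(1),o["torque"].round(2),o["grip_width"])
c=manip.camera("scene")["color"]; d=manip.camera("top")["color"]
f=lambda c,x,y:cv2.resize(c[y:y+100,x:x+100,::-1],None,fx=4,fy=4,interpolation=cv2.INTER_CUBIC)
cv2.imwrite("pics/k5.png",np.hstack([f(c,390,150),f(d,180,90)]))
E
```

```text
time_s: 9.35
tool_pos: [0.6857, 0.3006, 0.2602]
tool_rot: [[0.813, 0.321, 0.485], [0.283, -0.947, 0.153], [0.508, 0.013, -0.861]]
force: [9.5, -1.1, 0.4]
grip_width: 0.0083
grip_force: 3.8
[ 19.1   6.3 -12.6  40.5  -0.8 179.9] [  3.1 -39.6  29.2  -0.8   0.9   0.1] [-0.3  -1.11 -0.27] 0.00829187602183481
```

View pics/k5.png

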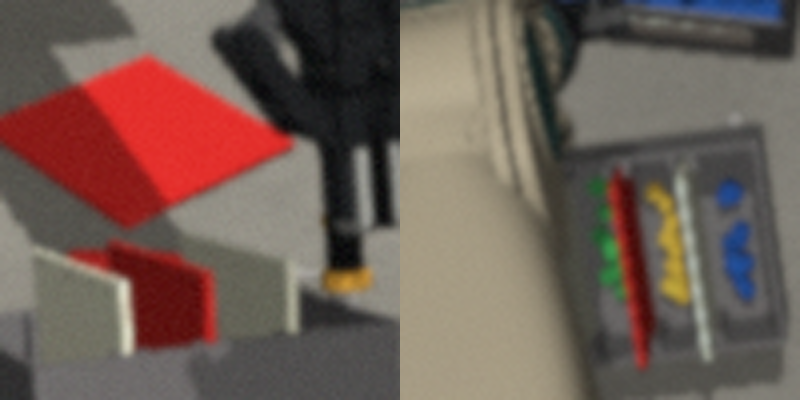

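The scene crop shows the knob near image (476,211), out of the pads' grip on their far side. Joint 6 is at its 180° limit. I'll compute the bar angle from the knob pixel.

```bash
python3 - <<'E'
from h import *
D=np.load("pose.npz"); Rb,tB=binT(D["pb"])
for a in(.9,1.,1.1,1.2,1.3,1.4,1.5):
    P=np.array([.182*np.sin(a),.107-.182*np.cos(a),.122]); print(a,(P*1e3).round(),proj("scene",Rb@P+tB).round(1),proj("scene",Rb@(P+[0,0,.034])+tB).round(1))
E
```

```text
0.9 [143.  -6. 122.] [[458.  216.6]] [[457.  198.1]]
1.0 [153.   9. 122.] [[468.3 216.4]] [[467.3 197.8]]
1.1 [162.  24. 122.] [[478.9 216. ]] [[477.9 197.3]]
1.2 [170.  41. 122.] [[489.5 215.4]] [[488.6 196.6]]
1.3 [175.  58. 122.] [[499.9 214.7]] [[499.1 195.8]]
1.4 [179.  76. 122.] [[510.1 213.8]] [[509.3 195. ]]
1.5 [182.  94. 122.] [[519.8 212.8]] [[519.1 193.9]]
```

The bar is at about 1.08 rad, so it is aside. I'll release, back off, and turn the wrist half round to get away from the joint 6 limit.

```bash
python3 -m creep '[{"delta_pos":[0,0,0],"delta_rot":[0,0,0],"hand":-0.3},{"delta_pos":[0,0,0],"delta_rot":[0,0,0],"hand":-0.3},{"delta_pos":[0,0,-0.4],"delta_rot":[0,0,0],"hand":-0.3},{"delta_pos":[0,0,-0.8],"delta_rot":[0,0,0],"hand":-0.3},{"delta_pos":[0,0,-0.8],"delta_rot":[0,0,-1],"hand":-0.3},{"delta_pos":[0,0,-0.5],"delta_rot":[0,0,-1],"hand":-0.3},{"delta_pos":[0,0,0],"delta_rot":[0,0,-1],"hand":-0.3},{"delta_pos":[0,0,0],"delta_rot":[0,0,-1],"hand":-0.3},{"delta_pos":[0,0,0],"delta_rot":[0,0,-1],"hand":-0.3},{"delta_pos":[0,0,0],"delta_rot":[0,0,-1],"hand":-0.3},{"delta_pos":[0,0,0],"delta_rot":[0,0,-1],"hand":-0.3},{"delta_pos":[0,0,0],"delta_rot":[0,0,-1],"hand":-0.3},{"delta_pos":[0,0,0],"delta_rot":[0,0,-1],"hand":-0.3},{"delta_pos":[0,0,0],"delta_rot":[0,0,-1],"hand":-0.3},{"delta_pos":[0,0,0],"delta_rot":[0,0,-1],"hand":-0.3},{"delta_pos":[0,0,0],"delta_rot":[0,0,-1],"hand":-0.3},{"delta_pos":[0,0,0],"delta_rot":[0,0,-1],"hand":-0.3},{"delta_pos":[0,0,0],"delta_rot":[0,0,-1],"hand":-0.3},{"delta_pos":[0,0,0],"delta_rot":[0,0,-1],"hand":-0.3},{"delta_pos":[0,0,0],"delta_rot":[0,0,-1],"hand":-0.3}]' 20
python3 -m creep '[{"delta_pos":[0,0,0],"delta_rot":[0,0,-1],"hand":-0.3},{"delta_pos":[0,0,0],"delta_rot":[0,0,-1],"hand":-0.3},{"delta_pos":[0,0,0],"delta_rot":[0,0,-1],"hand":-0.3},{"delta_pos":[0,0,0],"delta_rot":[0,0,-1],"hand":-0.3},{"delta_pos":[0,0,0],"delta_rot":[0,0,-1],"hand":-0.3},{"delta_pos":[0,0,0],"delta_rot":[0,0,-1],"hand":-0.3},{"delta_pos":[0,0,0],"delta_rot":[0,0,-1],"hand":-0.3},{"delta_pos":[0,0,0],"delta_rot":[0,0,-1],"hand":-0.3},{"delta_pos":[0,0,0],"delta_rot":[0,0,-1],"hand":-0.3},{"delta_pos":[0,0,0],"delta_rot":[0,0,-1],"hand":-0.3},{"delta_pos":[0,0,0],"delta_rot":[0,0,-1],"hand":-0.3},{"delta_pos":[0,0,0],"delta_rot":[0,0,-1],"hand":-0.3},{"delta_pos":[0,0,0],"delta_rot":[0,0,-1],"hand":-0.3},{"delta_pos":[0,0,0],"delta_rot":[0,0,-1],"hand":-0.3},{"delta_pos":[0,0,0],"delta_rot":[0,0,-1],"hand":-0.3},{"delta_pos":[0,0,0],"delta_rot":[0,0,-1],"hand":-0.3},{"delta_pos":[0,0,0],"delta_rot":[0,0,-1],"hand":-0.3},{"delta_pos":[0,0,0],"delta_rot":[0,0,-1],"hand":-0.3},{"delta_pos":[0,0,0],"delta_rot":[0,0,-1],"hand":-0.3}]'
sed -i 's/diag(\[1,-1,-1\])/diag([-1,1,-1])/' plan.py
python3 plan.py bin 0 0 150; python3 - <<'E'
from h import *; from cell import manip
print(manip.get_obs()["joints"].round(1))
c=manip.camera("scene")["color"].astype(int); m=(c[:,:,0]>150)&(c[:,:,1]>90)&(c[:,:,2]<90)&(c[:,:,0]-c[:,:,1]<110); m[:190]=0;m[240:]=0;m[:,:380]=0;m[:,530:]=0
v,u=np.nonzero(m);print(len(u),u.min(),u.max(),v.min(),v.max(),"right/left ends",[(a,v[u==a].mean()) for a in(u.min(),u.max())])
E
```

```text
time_s: 11.95
tool_pos: [0.6208, 0.2824, 0.3668]
tool_rot: [[-0.181, 0.86, 0.477], [0.98, 0.12, 0.156], [0.077, 0.496, -0.865]]
force: [-0.1, -0.8, -0.3]
grip_width: 0.0299
grip_force: 0.0
time_s: 14.32
tool_pos: [0.6207, 0.2824, 0.3668]
tool_rot: [[-0.841, -0.255, 0.477], [-0.205, 0.966, 0.156], [-0.501, 0.034, -0.865]]
force: [-0.3, -0.4, -0.9]
grip_width: 0.0303
grip_force: 0.0
t 14.32 world target [0.521 0.233 0.208] rot [ 0.32  0.02 -0.23] shift [ 3.48 -0.43  1.66] now in frame mm [174.   21.7 233. ] F [-0.3 -0.4 -0.9] w 0.0303 0.0
[19.3 -2.6 -8.9 53.5 -0.6  4.9]
52 384 480 203 222 right/left ends [(np.int64(384), np.float64(219.0)), (np.int64(480), np.float64(219.5))]
```

```bash
python3 -m creep '[{"delta_pos":[0,0,0],"delta_rot":[0.32,0.02,-0.23],"hand":-0.3},{"delta_pos":[0.7,-0.09,0],"delta_rot":[0,0,0],"hand":-0.3},{"delta_pos":[0.7,-0.09,0],"delta_rot":[0,0,0],"hand":-0.3},{"delta_pos":[0.7,-0.09,0.4],"delta_rot":[0,0,0],"hand":-0.3},{"delta_pos":[0.7,-0.08,0.6],"delta_rot":[0,0,0],"hand":-0.3},{"delta_pos":[0.68,-0.08,0.66],"delta_rot":[0,0,0],"hand":-0.3},{"delta_pos":[0,0,0],"delta_rot":[0,0,0],"hand":-0.3},{"delta_pos":[0,0,0],"delta_rot":[0,0,0],"hand":-0.3}]' 60; python3 plan.py bin 0 0 47; python3 - <<'E'
from h import *; from cell import manip
d=manip.camera("top")["color"];c=manip.camera("scene")["color"]
f=lambda c,x,y:cv2.resize(c[y:y+100,x:x+100,::-1],None,fx=4,fy=4,interpolation=cv2.INTER_CUBIC)
cv2.imwrite("pics/k6.png",np.hstack([f(c,390,140),f(d,180,90)]))
E
```

```text
time_s: 15.38
tool_pos: [0.5235, 0.2349, 0.21]
tool_rot: [[-0.836, -0.256, 0.486], [-0.221, 0.967, 0.13], [-0.503, 0.002, -0.864]]
force: [0.1, 0.2, 1.1]
grip_width: 0.03
grip_force: 0.0
t 15.38 world target [0.571 0.247 0.119] rot [ 0.    0.04 -0.03] shift [ 0.07 -0.02  2.07] now in frame mm [  3.7   0.9 150.3] F [0.1 0.2 1.1] w 0.03 0.0
```

View pics/k6.png

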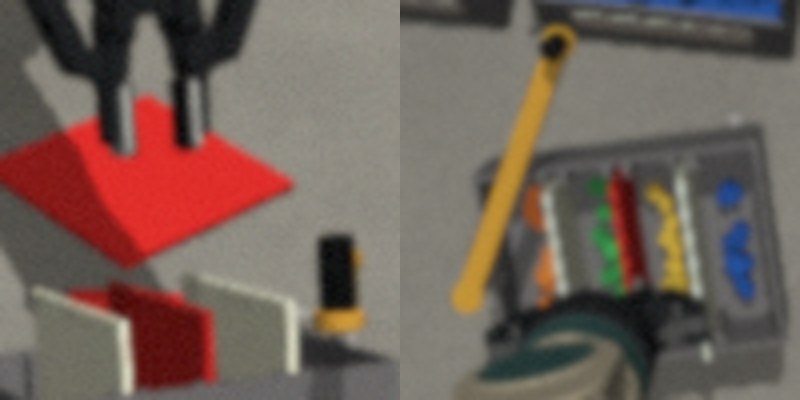

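Image: the bar is well aside, with the knob at top crop (553,43), and the open fingers sit above the red plate's middle. That was my last allowed picture, so from here I measure numerically. Descending to grip.

```bash
python3 -m creep '[{"delta_pos":[0.07,-0.02,0.4],"delta_rot":[0,0.04,-0.03],"hand":-0.3},{"delta_pos":[0,0,0.4],"delta_rot":[0,0,0],"hand":-0.3},{"delta_pos":[0,0,0.3],"delta_rot":[0,0,0],"hand":-0.3},{"delta_pos":[0,0,0.3],"delta_rot":[0,0,0],"hand":-0.3},{"delta_pos":[0,0,0],"delta_rot":[0,0,0],"hand":-0.3}]' 60; python3 -m creep '[{"delta_pos":[0,0,0.25],"delta_rot":[0,0,0],"hand":-0.3},{"delta_pos":[0,0,0.25],"delta_rot":[0,0,0],"hand":-0.3},{"delta_pos":[0,0,0.17],"delta_rot":[0,0,0],"hand":-0.3},{"delta_pos":[0,0,0],"delta_rot":[0,0,0],"hand":-0.3}]' 60; python3 plan.py bin 0 0 47; python3 -m creep '[{"delta_pos":[0,0,0],"delta_rot":[0,0,0],"hand":-0.7},{"delta_pos":[0,0,0],"delta_rot":[0,0,0],"hand":-1},{"delta_pos":[0,0,0],"delta_rot":[0,0,0],"hand":-1},{"delta_pos":[0,0,0],"delta_rot":[0,0,0],"hand":-1}]' 60; python3 plan.py bin 0 0 47
```

```text
time_s: 16.1
tool_pos: [0.5521, 0.2412, 0.1432]
tool_rot: [[-0.84, -0.258, 0.478], [-0.225, 0.966, 0.128], [-0.494, -0.0, -0.869]]
force: [-0.4, -0.1, 0.3]
grip_width: 0.0298
grip_force: 0.0
time_s: 16.6
tool_pos: [0.5676, 0.2453, 0.1137]
tool_rot: [[-0.84, -0.258, 0.477], [-0.225, 0.966, 0.127], [-0.494, -0.0, -0.869]]
force: [0.5, -0.1, 0.0]
grip_width: 0.0296
grip_force: 0.0
t 16.6 world target [0.571 0.247 0.119] rot [-0.   -0.08 -0.  ] shift [-0.11  0.01 -0.05] now in frame mm [-5.3 -0.5 44.3] F [ 0.5 -0.1  0. ] w 0.0296 0.0
time_s: 17.1
tool_pos: [0.5682, 0.2456, 0.1154]
tool_rot: [[-0.839, -0.258, 0.479], [-0.224, 0.966, 0.128], [-0.496, 0.0, -0.868]]
force: [-1.6, -1.3, 1.1]
grip_width: 0.0037
grip_force: 58.7
t 17.1 world target [0.571 0.247 0.119] rot [-0.   -0.05 -0.  ] shift [-0.08  0.01 -0.03] now in frame mm [-3.9 -0.4 45.5] F [-1.6 -1.3  1.1] w 0.0037 58.678430914878845
```

```bash
python3 -m creep '[{"delta_pos":[0,0,-0.15],"delta_rot":[0,-0.05,0],"hand":-1},{"delta_pos":[0,0,-0.25],"delta_rot":[0,0,0],"hand":-1},{"delta_pos":[0,0,-0.35],"delta_rot":[0,0,0],"hand":-1},{"delta_pos":[0,0,-0.4],"delta_rot":[0,0,0],"hand":-1},{"delta_pos":[0,0,-0.4],"delta_rot":[0,0,0],"hand":-1},{"delta_pos":[0,0,-0.4],"delta_rot":[0,0,0],"hand":-1},{"delta_pos":[0,0,-0.3],"delta_rot":[0,0,0],"hand":-1},{"delta_pos":[0,0,0],"delta_rot":[0,0,0],"hand":-1},{"delta_pos":[0,0,0],"delta_rot":[0,0,0],"hand":-1}]' 60; python3 plan.py bin 0 0 47; python3 - <<'E'
from h import *; from cell import manip
o=manip.get_obs()
for n in("top","scene"):
    c=manip.camera(n)["color"].astype(int); m=((c[:,:,0]>60)&(c[:,:,1]<.45*c[:,:,0])&(c[:,:,2]<.45*c[:,:,0])).astype(np.uint8)
    k,l,s,ce=cv2.connectedComponentsWithStats(m); print(n,"tcp",proj(n,o["tool_pos"]).round(1),[(s[i].tolist(),ce[i].round(1).tolist()) for i in range(1,k) if s[i,4]>60])
E
```

```text
time_s: 18.23
tool_pos: [0.5134, 0.2308, 0.2118]
tool_rot: [[-0.837, -0.258, 0.482], [-0.224, 0.966, 0.129], [-0.499, 0.0, -0.867]]
force: [-1.0, -0.3, -0.3]
grip_width: 0.004
grip_force: 58.5
t 18.23 world target [0.571 0.247 0.119] rot [-0.   -0.02 -0.  ] shift [-0.1   0.01  2.21] now in frame mm [ -4.8  -0.4 157.3] F [-1.  -0.3 -0.3] w 0.004 58.542906045913696
top tcp [[234.7 163.9]] [([467, 77, 57, 47, 2180], [496.5, 100.1]), ([228, 138, 9, 29, 144], [231.7, 152.4]), ([258, 220, 32, 35, 879], [273.9, 236.9]), ([168, 276, 21, 44, 473], [180.5, 294.5])]
scene tcp [[426.7 190.8]] [([443, 25, 17, 15, 184], [450.1, 32.7]), ([386, 162, 77, 60, 2138], [425.2, 189.8]), ([353, 209, 31, 25, 681], [367.7, 220.9]), ([0, 322, 83, 54, 3246], [37.9, 347.9])]
```

```bash
python3 -m creep '[{"delta_pos":[-0.3,0,-0.52],"delta_rot":[0,0,0],"hand":-1},{"delta_pos":[-0.3,0,-0.52],"delta_rot":[0,0,0],"hand":-1},{"delta_pos":[0,0,0],"delta_rot":[0,0,0],"hand":-1}]' 60; python3 plan.py rack -3.9 -48 255
```

```text
time_s: 18.7
tool_pos: [0.516, 0.2317, 0.2756]
tool_rot: [[-0.834, -0.258, 0.487], [-0.223, 0.966, 0.131], [-0.504, 0.0, -0.864]]
force: [0.6, -0.6, -1.3]
grip_width: 0.0038
grip_force: 58.6
t 18.7 world target [ 0.521 -0.334  0.255] rot [1.05 5.99 3.88] shift [ -1.07 -11.26   0.41] now in frame mm [-57.5 515.2 275.6] F [ 0.6 -0.6 -1.3] w 0.0038 58.560776710510254
```

```bash
python3 -m creep '[{"delta_pos":[0,0,0],"delta_rot":[0.13,0.75,0.485],"hand":-1},{"delta_pos":[0,0,0],"delta_rot":[0.13,0.75,0.485],"hand":-1},{"delta_pos":[0,0,0],"delta_rot":[0.13,0.75,0.485],"hand":-1},{"delta_pos":[0,0,0],"delta_rot":[0.13,0.75,0.485],"hand":-1},{"delta_pos":[0,0,0],"delta_rot":[0.13,0.75,0.485],"hand":-1},{"delta_pos":[0,0,0],"delta_rot":[0.13,0.75,0.485],"hand":-1},{"delta_pos":[0,0,0],"delta_rot":[0.13,0.75,0.485],"hand":-1},{"delta_pos":[0,0,0],"delta_rot":[0.14,0.74,0.485],"hand":-1},{"delta_pos":[0,-0.3,0],"delta_rot":[0,0,0],"hand":-1},{"delta_pos":[-0.1,-0.6,0],"delta_rot":[0,0,0],"hand":-1},{"delta_pos":[-0.1,-0.8,0],"delta_rot":[0,0,0],"hand":-1},{"delta_pos":[-0.1,-0.8,0],"delta_rot":[0,0,0],"hand":-1},{"delta_pos":[-0.1,-0.8,0],"delta_rot":[0,0,0],"hand":-1},{"delta_pos":[-0.1,-0.8,0],"delta_rot":[0,0,0],"hand":-1},{"delta_pos":[-0.1,-0.8,0],"delta_rot":[0,0,0],"hand":-1},{"delta_pos":[-0.1,-0.8,0],"delta_rot":[0,0,0],"hand":-1},{"delta_pos":[-0.1,-0.8,0],"delta_rot":[0,0,0],"hand":-1},{"delta_pos":[-0.1,-0.8,0],"delta_rot":[0,0,0],"hand":-1}]' 60; python3 plan.py rack -3.9 -48 255
```

```text
time_s: 20.95
tool_pos: [0.526, -0.138, 0.2719]
tool_rot: [[-0.996, 0.085, -0.006], [0.085, 0.996, -0.002], [0.006, -0.002, -1.0]]
force: [-0.3, -0.2, -1.3]
grip_width: 0.004
grip_force: 58.6
t 20.95 world target [ 0.521 -0.334  0.255] rot [-0.02 -0.07  0.01] shift [-0.24 -3.92  0.34] now in frame mm [-15.9 147.8 271.9] F [-0.3 -0.2 -1.3] w 0.004 58.63839089870453
```

Continue to above the slot, then measure the held divider's corners in the scene view.

```bash
python3 -m creep '[{"delta_pos":[-0.04,-0.65,0],"delta_rot":[0,0,0],"hand":-1},{"delta_pos":[-0.04,-0.65,0],"delta_rot":[0,0,0],"hand":-1},{"delta_pos":[-0.04,-0.65,0],"delta_rot":[0,0,0],"hand":-1},{"delta_pos":[-0.04,-0.65,0.1],"delta_rot":[0,0,0],"hand":-1},{"delta_pos":[-0.04,-0.65,0.1],"delta_rot":[0,0,0],"hand":-1},{"delta_pos":[-0.04,-0.65,0.1],"delta_rot":[-0.02,-0.07,0],"hand":-1},{"delta_pos":[0,0,0],"delta_rot":[0,0,0],"hand":-1},{"delta_pos":[0,0,0],"delta_rot":[0,0,0],"hand":-1},{"delta_pos":[0,0,0],"delta_rot":[0,0,0],"hand":-1},{"delta_pos":[0,0,0],"delta_rot":[0,0,0],"hand":-1}]' 60; python3 plan.py rack -3.9 -48 255;  cat > see.py <<'E'
from h import *; from cell import manip
D=np.load("pose.npz"); Rr,tr=rackT(D["pr"]); o=manip.get_obs(); p=o["tool_pos"]
for n in("scene","top"):
    c=manip.camera(n)["color"].astype(int); m=((c[:,:,0]>50)&(c[:,:,1]<.5*c[:,:,0])&(c[:,:,2]<.5*c[:,:,0])).astype(np.uint8)
    q=proj(n,p); x0,y0=q[0].astype(int); mm=np.zeros_like(m); mm[max(0,y0-70):y0+70,max(0,x0-60):x0+60]=1; m*=mm
    k,l,s,ce=cv2.connectedComponentsWithStats(m)
    if k<2: print(n,"none"); continue
    i=1+np.argmax(s[1:,4]); ct=max(cv2.findContours((l==i).astype(np.uint8),cv2.RETR_EXTERNAL,cv2.CHAIN_APPROX_NONE)[0],key=cv2.contourArea)
    print(n,"tcp",q.round(1),s[i],"hull",cv2.approxPolyDP(cv2.convexHull(ct),2.5,True)[:,0].tolist())
    # predicted corners of held divider
    Rd=o["tool_rot"]@np.diag([-1,1,-1]); org=p-Rd@[-.0039,0,.0455]
    for lab,P in(("x-z0",[-.065,0,0]),("x+z0",[.065,0,0]),("x+z1",[.065,0,.11]),("x-z1",[-.065,0,.11])): print("  ",lab,proj(n,org+Rd@np.array(P)).round(1).tolist())
E
python3 see.py
```

```text
time_s: 22.2
tool_pos: [0.523, -0.3311, 0.2586]
tool_rot: [[-0.996, 0.084, 0.002], [0.084, 0.996, -0.001], [-0.002, -0.0, -1.0]]
force: [-0.3, 0.0, -0.7]
grip_width: 0.004
grip_force: 58.7
t 22.2 world target [ 0.521 -0.334  0.255] rot [-0.    0.02  0.02] shift [ 0.03 -0.06  0.07] now in frame mm [ -2.5 -44.9 258.6] F [-0.3  0.  -0.7] w 0.004 58.74251425266266
scene tcp [[164.8 164.9]] [ 143  132   37   68 1337] hull [[173, 132], [179, 169], [156, 199], [143, 154], [156, 141]]
   x-z0 [[179.9, 168.0]]
   x+z0 [[155.1, 200.8]]
   x+z1 [[143.2, 154.9]]
   x-z1 [[171.0, 124.9]]
top tcp [[454.4 181.4]] [466 111  34  10 237] hull [[499, 111], [491, 120], [466, 116], [470, 111]]
   x-z0 [[446.0, 208.2]]
   x+z0 [[453.2, 160.6]]
   x+z1 [[466.0, 147.8]]
   x-z1 [[458.5, 199.7]]
```

The held plate's corners match the prediction to within about 1 px. Lowering to just above the slot.

```bash
python3 -m creep '[{"delta_pos":[0.03,-0.06,0.2],"delta_rot":[0,0,0],"hand":-1},{"delta_pos":[0,0,0.5],"delta_rot":[0,0,0],"hand":-1},{"delta_pos":[0,0,0.5],"delta_rot":[0,0,0],"hand":-1},{"delta_pos":[0,0,0.5],"delta_rot":[0,0,0],"hand":-1},{"delta_pos":[0,0,0.5],"delta_rot":[0,0,0],"hand":-1},{"delta_pos":[0,0,0.35],"delta_rot":[0,0,0],"hand":-1},{"delta_pos":[0,0,0],"delta_rot":[0,0,0],"hand":-1},{"delta_pos":[0,0,0],"delta_rot":[0,0,0],"hand":-1},{"delta_pos":[0,0,0],"delta_rot":[0,0,0],"hand":-1}]' 60; python3 plan.py rack -3.9 -48 53.5; python3 see.py; python3 - <<'E'
from h import *; from cell import manip
D=np.load("pose.npz"); Rr,tr=rackT(D["pr"])
c=manip.camera("scene")["color"].astype(int); m=((c[:,:,1]>1.4*c[:,:,0])&(c[:,:,1]>1.3*c[:,:,2])&(c[:,:,1]>50)).astype(np.uint8); m[:,:150]=0;m[:,190:]=0;m[:240]=0;m[290:]=0
print("tag px",cv2.boundingRect(m),cv2.moments(m,True)["m10"]/m.sum(),cv2.moments(m,True)["m01"]/m.sum())
for x in(.078,.085):
  for z in(.045,.055): print(x,z,proj("scene",Rr@[x,-.048,z]+tr).round(1))
E
```

```text
time_s: 23.42
tool_pos: [0.5222, -0.3355, 0.1322]
tool_rot: [[-0.996, 0.085, 0.003], [0.085, 0.996, -0.002], [-0.003, -0.002, -1.0]]
force: [-0.9, -0.7, -0.5]
grip_width: 0.0042
grip_force: 58.7
t 23.43 world target [ 0.521 -0.334  0.053] rot [-0.02  0.04  0.  ] shift [0.02 0.03 1.57] now in frame mm [ -2.9 -49.4 132.2] F [-0.9 -0.7 -0.5] w 0.0042 58.73877704143524
scene tcp [[174.  211.3]] [ 156  184   32   61 1015] hull [[182, 184], [187, 211], [166, 244], [156, 206], [166, 192]]
   x-z0 [[187.4, 211.1]]
   x+z0 [[165.3, 245.8]]
   x+z1 [[154.9, 206.6]]
   x-z1 [[179.5, 173.7]]
top none
tag px (160, 257, 15, 11) 167.1764705882353 261.65546218487395
0.078 0.045 [[167.5 263. ]]
0.078 0.055 [[166.6 259.8]]
0.085 0.045 [[166.2 265.1]]
0.085 0.055 [[165.3 261.9]]
```

```bash
python3 -m creep '[{"delta_pos":[0.02,0.03,0.15],"delta_rot":[0,0,0],"hand":-1},{"delta_pos":[0,0,0.15],"delta_rot":[0,0,0],"hand":-1},{"delta_pos":[0,0,0.15],"delta_rot":[0,0,0],"hand":-1},{"delta_pos":[0,0,0.1],"delta_rot":[0,0,0],"hand":-1},{"delta_pos":[0,0,0],"delta_rot":[0,0,0],"hand":-1}]' 60; python3 plan.py rack -3.9 -48 53.5
```

```text
time_s: 24.2
tool_pos: [0.5268, -0.3349, 0.1081]
tool_rot: [[-0.996, 0.085, 0.014], [0.085, 0.996, -0.004], [-0.015, -0.002, -1.0]]
force: [7.3, 2.4, 13.1]
grip_width: 0.0034
grip_force: 62.1
t 24.2 world target [ 0.521 -0.334  0.053] rot [-0.03  0.17  0.01] shift [0.11 0.01 1.09] now in frame mm [  1.6 -48.4 108.1] F [ 7.3  2.4 13.1] w 0.0034 62.07450270652771
```

Contact came at the wall top, pushing +x. I'll back up, shift about 4 mm to rack +x and retry.

```bash
python3 -m creep '[{"delta_pos":[0,0,-0.3],"delta_rot":[0,0,0],"hand":-1},{"delta_pos":[0,0,0],"delta_rot":[0,0,0],"hand":-1},{"delta_pos":[0,0,0],"delta_rot":[0,0,0],"hand":-1}]' 60; python3 plan.py rack 0 -48 112; python3 see.py | head -5
```

```text
time_s: 24.58
tool_pos: [0.5194, -0.3327, 0.1172]
tool_rot: [[-0.996, 0.085, -0.001], [0.085, 0.996, 0.001], [0.001, 0.001, -1.0]]
force: [0.0, 0.5, -1.6]
grip_width: 0.0041
grip_force: 59.8
t 24.57 world target [ 0.525 -0.334  0.112] rot [ 0.01 -0.01  0.  ] shift [-0.12 -0.02  0.1 ] now in frame mm [ -5.9 -46.8 117.2] F [ 0.   0.5 -1.6] w 0.0041 59.84988033771515
scene tcp [[176.7 215.8]] [160 188  31  60 958] hull [[184, 188], [190, 213], [171, 247], [160, 211], [169, 196]]
   x-z0 [[189.9, 215.1]]
   x+z0 [[168.4, 250.0]]
   x+z1 [[158.1, 211.7]]
   x-z1 [[182.1, 178.4]]
```

```bash
python3 -m creep '[{"delta_pos":[-0.12,-0.02,0],"delta_rot":[0,0,0],"hand":-1},{"delta_pos":[0,0,0.15],"delta_rot":[0,0,0],"hand":-1},{"delta_pos":[0,0,0.1],"delta_rot":[0,0,0],"hand":-1},{"delta_pos":[0,0,0.1],"delta_rot":[0,0,0],"hand":-1},{"delta_pos":[0,0,0],"delta_rot":[0,0,0],"hand":-1},{"delta_pos":[0,0,0],"delta_rot":[0,0,0],"hand":-1}]' 60; python3 plan.py rack 0 -48 53.5; python3 -c "
from cell import manip; print(manip.get_obs()['torque'])"
```

```text
time_s: 25.42
tool_pos: [0.5311, -0.336, 0.1045]
tool_rot: [[-0.996, 0.085, 0.011], [0.085, 0.996, -0.003], [-0.011, -0.002, -1.0]]
force: [5.8, 1.9, 9.6]
grip_width: 0.0037
grip_force: 62.3
t 25.43 world target [ 0.525 -0.334  0.053] rot [-0.02  0.13  0.01] shift [0.12 0.02 1.02] now in frame mm [  6.  -49.1 104.5] F [5.8 1.9 9.6] w 0.0037 62.343971729278564
[ 0.54505204 -0.69635562 -0.16109504]
```

The contact force and moment point to the divider's -x bottom end. I'll back up a little and check the rack position from the blue plates, both tags and the red plate's corners.

```bash
python3 -m creep '[{"delta_pos":[0,0,-0.4],"delta_rot":[0,0,0],"hand":-1},{"delta_pos":[0,0,0],"delta_rot":[0,0,0],"hand":-1},{"delta_pos":[0,0,0],"delta_rot":[0,0,0],"hand":-1},{"delta_pos":[0,0,0],"delta_rot":[0,0,0],"hand":-1}]' 60; python3 plan.py rack 0 -48 112; python3 see.py; python3 - <<'E'
from h import *; from cell import manip
D=np.load("pose.npz"); Rr,tr=rackT(D["pr"])
for n,(x0,y0,x1,y1) in(("scene",(170,195,250,280)),("top",(380,150,450,225))):
    c=C[n]["color"].astype(int); m=((c[:,:,2]>1.5*c[:,:,0])&(c[:,:,2]>1.3*c[:,:,1])&(c[:,:,2]>45)).astype(np.uint8)
    mm=np.zeros_like(m); mm[y0:y1,x0:x1]=1; m*=mm; k,l,s,ce=cv2.connectedComponentsWithStats(m)
    for i in range(1,k):
        if s[i,4]<50: continue
        ct=max(cv2.findContours((l==i).astype(np.uint8),0,cv2.CHAIN_APPROX_NONE)[0],key=cv2.contourArea); print(n,s[i],cv2.approxPolyDP(cv2.convexHull(ct),2,True)[:,0].tolist())
    for y in(0,.048): print(" pred y",y,[proj(n,Rr@[x,y,z]+tr)[0].round(1).tolist() for x,z in((-.065,.008),(.065,.008),(.065,.118),(-.065,.118))])
    g=((c[:,:,1]>1.3*c[:,:,0])&(c[:,:,1]>1.2*c[:,:,2])&(c[:,:,1]>45)).astype(np.uint8); mm=np.zeros_like(m); mm[190:285,150:190]=n=="scene"; 
    if n=="top": mm[150:235,420:460]=1
    g*=mm; k,l,s,ce=cv2.connectedComponentsWithStats(g); print(" tags",[(s[i].tolist(),ce[i].round(1).tolist()) for i in range(1,k) if s[i,4]>4])
    print(" tagpred",[(x,z,proj(n,Rr@[x,-.048,z]+tr)[0].round(1).tolist()) for x in(-.08,.08) for z in(.044,.068)])
E
```

```text
time_s: 25.92
tool_pos: [0.5255, -0.3341, 0.1194]
tool_rot: [[-0.996, 0.085, -0.001], [0.085, 0.996, 0.001], [0.001, 0.001, -1.0]]
force: [-0.6, 0.0, -0.8]
grip_width: 0.0043
grip_force: 60.6
t 25.93 world target [ 0.525 -0.334  0.112] rot [ 0.01 -0.01  0.  ] shift [ 0.   -0.01  0.15] now in frame mm [  0.2 -47.7 119.4] F [-0.6  0.  -0.8] w 0.0043 60.57637810707092
scene tcp [[175.1 216.6]] [158 188  32  60 968] hull [[183, 188], [189, 207], [188, 217], [170, 247], [158, 214], [167, 198]]
   x-z0 [[188.5, 215.9]]
   x+z0 [[166.7, 251.1]]
   x+z1 [[156.2, 212.6]]
   x-z1 [[180.5, 179.0]]
top none
scene [ 182  205   47   55 1696] [[204, 205], [224, 207], [228, 242], [219, 259], [187, 256], [182, 238]]
 pred y 0 [[211.0, 236.9], [192.1, 272.9], [183.7, 237.3], [204.6, 202.5]]
 pred y 0.048 [[228.9, 238.9], [211.7, 275.3], [204.5, 239.6], [223.6, 204.3]]
 tags [([160, 257, 15, 11, 126], [167.1, 261.7])]
 tagpred [(-0.08, 0.044, [193.2, 220.5]), (-0.08, 0.068, [191.7, 213.1]), (0.08, 0.044, [167.2, 263.9]), (0.08, 0.068, [165.0, 256.2])]
top [399 165  15  47 319] [[412, 165], [406, 207], [400, 211], [404, 177]]
top [415 168  15  46 369] [[428, 168], [423, 210], [417, 213], [415, 205], [420, 178]]
 pred y 0 [[412.8, 218.1], [419.7, 176.9], [428.1, 167.3], [420.8, 211.7]]
 pred y 0.048 [[397.1, 214.9], [404.3, 173.7], [411.4, 163.9], [403.8, 208.2]]
 tags [([426, 220, 12, 5, 45], [431.9, 221.8])]
 tagpred [(-0.08, 0.044, [430.5, 224.4]), (-0.08, 0.068, [432.5, 223.1]), (0.08, 0.044, [438.8, 172.4]), (0.08, 0.068, [440.9, 170.3])]
```

```bash
cat > red.py <<'E'
from h import *; from cell import manip
o=manip.get_obs(); p=o["tool_pos"]; n="scene"
c=sum(manip.camera(n)["color"].astype(float) for _ in range(4))/4
d=c[:,:,0]-np.maximum(c[:,:,1],c[:,:,2]); x0,y0=proj(n,p)[0].astype(int)
W=d[y0-35:y0+50,x0-30:x0+30]; m=(W>14).astype(np.uint8); k,l,s,ce=cv2.connectedComponentsWithStats(m); m=l==1+np.argmax(s[1:,4])
off=np.array([x0-30,y0-35]); v,u=np.nonzero(m)
# bottom edge: per column lowest pixel ; left edge: per row leftmost
bot=np.array([(a,v[u==a].max()+.5) for a in np.unique(u)])+off; left=np.array([(u[v==b].min()-.5,b) for b in np.unique(v)])+off; right=np.array([(u[v==b].max()+.5,b) for b in np.unique(v)])+off
print("bottom",bot.tolist()); print("left",left[::3].tolist()); print("right",right[::3].tolist())
Rd=o["tool_rot"]@np.diag([-1,1,-1])
def corners(q,dy): # q: TCP->divider centre x offset, z offset, pitch
    t=Rd@R.from_euler("y",q[2]).as_matrix(); g=p-Rd@[0,0,-.03]   # grip point
    return [proj(n,g+t@(np.array([X-0,dy,Z])-[ -q[0],0,q[1]]))[0] for X,Z in((-.065,0),(.065,0),(.065,.11))]
for dy in(-.0025,.0025): print(dy,[a.round(1).tolist() for a in corners((.0039,.0755,0),dy)])
E
python3 red.py
```

```text
bottom [[156.0, 216.5], [157.0, 218.5], [158.0, 221.5], [159.0, 224.5], [160.0, 227.5], [161.0, 229.5], [162.0, 232.5], [163.0, 234.5], [164.0, 237.5], [165.0, 240.5], [166.0, 243.5], [167.0, 245.5], [168.0, 248.5], [169.0, 249.5], [170.0, 249.5], [171.0, 249.5], [172.0, 248.5], [173.0, 246.5], [174.0, 244.5], [175.0, 242.5], [176.0, 240.5], [177.0, 238.5], [178.0, 236.5], [179.0, 234.5], [180.0, 232.5], [181.0, 230.5], [182.0, 229.5], [183.0, 227.5], [184.0, 226.5], [185.0, 223.5], [186.0, 221.5], [187.0, 219.5], [188.0, 218.5], [189.0, 215.5], [190.0, 213.5], [191.0, 210.5]]
left [[182.5, 187.0], [180.5, 190.0], [176.5, 193.0], [166.5, 196.0], [164.5, 199.0], [162.5, 202.0], [160.5, 205.0], [158.5, 208.0], [156.5, 211.0], [155.5, 214.0], [156.5, 217.0], [157.5, 220.0], [158.5, 223.0], [159.5, 226.0], [160.5, 229.0], [161.5, 232.0], [163.5, 235.0], [164.5, 238.0], [165.5, 241.0], [166.5, 244.0], [167.5, 247.0]]
right [[184.5, 187.0], [185.5, 190.0], [186.5, 193.0], [187.5, 196.0], [188.5, 199.0], [189.5, 202.0], [189.5, 205.0], [190.5, 208.0], [190.5, 211.0], [189.5, 214.0], [188.5, 217.0], [186.5, 220.0], [185.5, 223.0], [184.5, 226.0], [182.5, 229.0], [180.5, 232.0], [178.5, 235.0], [177.5, 238.0], [175.5, 241.0], [174.5, 244.0], [172.5, 247.0]]
-0.0025 [[187.4, 215.8], [165.5, 250.9], [155.0, 212.4]]
0.0025 [[189.3, 216.0], [167.6, 251.1], [157.2, 212.7]]
```

The red plate has pitched about 4° in the grip, with its -x end lifted by the contact. I'll straighten it by tilting the tool, then measure again.

```bash
python3 -m creep '[{"delta_pos":[0,0,0],"delta_rot":[0,-0.4,0],"hand":-1},{"delta_pos":[0,0,0],"delta_rot":[0,-0.4,0],"hand":-1},{"delta_pos":[0,0,0],"delta_rot":[0,0,0],"hand":-1},{"delta_pos":[0,0,0],"delta_rot":[0,0,0],"hand":-1}]' 60; cat > fitred.py <<'E'
# fit x, z, pitch (rack frame) of held divider from its left (+x) edge and bottom edge in the scene view
from h import *; from cell import manip
D=np.load("pose.npz"); Rr,tr=rackT(D["pr"]); o=manip.get_obs(); p=o["tool_pos"]; n="scene"
c=sum(manip.camera(n)["color"].astype(float) for _ in range(3))/3
d=c[:,:,0]-np.maximum(c[:,:,1],c[:,:,2]); x0,y0=proj(n,p)[0].astype(int); off=np.array([x0-30,y0-35])
W=d[y0-35:y0+50,x0-30:x0+30]; m=(W>18).astype(np.uint8); k,l,s,ce=cv2.connectedComponentsWithStats(m); m=l==1+np.argmax(s[1:,4]); v,u=np.nonzero(m)
vb=v.max(); 
left=np.array([(u[v==b].min()-.5,b) for b in range(v[u==u.min()].max()+3,vb-4)])+off; right=np.array([(u[v==b].max()+.5,b) for b in range(vb-26,vb-4)])+off
fl=np.polyfit(left[:,1],left[:,0],1); fr=np.polyfit(right[:,1],right[:,0],1)
q=Rr.T@(p-tr)
def f(a):
    x,y,z,t=a; T=R.from_euler("y",t).as_matrix(); g=lambda X,Y,Z:proj(n,Rr@(T@[X,Y,Z]+[x,y,z])+tr)[0]
    r=[]
    for Z in(.015,.05,.09): P=g(.065,-.0025,Z); r.append(P[0]-np.polyval(fl,P[1]))
    for X in(-.055,0,.055): P=g(X,.0025,0); r.append(P[0]-np.polyval(fr,P[1]))
    return r+[(y-q[1])*200]
s=least_squares(f,[q[0],q[1],q[2]-.045,0]); print("divider rack x,y,z mm",(s.x[:3]*1e3).round(1),"pitch deg",np.degrees(s.x[3]).round(1),"tcp",(q*1e3).round(1),"res",np.round(s.fun,1),"top-left corner px",(off+[u.min(),v[u==u.min()].max()]),"bottom v",vb+off[1])
E
python3 fitred.py
```

```text
time_s: 26.72
tool_pos: [0.5265, -0.3349, 0.121]
tool_rot: [[-0.994, 0.085, 0.071], [0.085, 0.996, -0.006], [-0.071, -0.0, -0.997]]
force: [0.1, 0.4, -0.3]
grip_width: 0.0039
grip_force: 60.6
divider rack x,y,z mm [ -3.8 -48.4  72.4] pitch deg 1.6 tcp [  1.3 -48.3 121. ] res [-0.3 -0.   0.3 -0.2 -0.   0.2 -0. ] top-left corner px [156 213] bottom v 248
```

The divider bottom sits at x ≈ -4 mm with 1.6° of pitch left. I'll correct both and retry.

```bash
python3 -m creep '[{"delta_pos":[-0.1,0,0],"delta_rot":[0,-0.32,0],"hand":-1},{"delta_pos":[0,0,0],"delta_rot":[0,0,0],"hand":-1},{"delta_pos":[0,0,0],"delta_rot":[0,0,0],"hand":-1}]' 60; python3 fitred.py;  python3 -m creep '[{"delta_pos":[0,0,0.1],"delta_rot":[0,0,0],"hand":-1},{"delta_pos":[0,0,0.1],"delta_rot":[0,0,0],"hand":-1},{"delta_pos":[0,0,0.1],"delta_rot":[0,0,0],"hand":-1},{"delta_pos":[0,0,0],"delta_rot":[0,0,0],"hand":-1}]' 60; python3 plan.py rack 0 -48 53.5
```

```text
time_s: 27.25
tool_pos: [0.5312, -0.3351, 0.1212]
tool_rot: [[-0.992, 0.085, 0.098], [0.085, 0.996, -0.009], [-0.099, -0.0, -0.995]]
force: [0.0, 0.2, -0.4]
grip_width: 0.0045
grip_force: 60.6
divider rack x,y,z mm [  2.3 -48.2  72.6] pitch deg -0.0 tcp [  6.  -48.2 121.2] res [-0.3 -0.   0.3 -0.2 -0.   0.2 -0. ] top-left corner px [155 212] bottom v 250
time_s: 27.9
tool_pos: [0.5323, -0.3348, 0.1053]
tool_rot: [[-0.992, 0.085, 0.097], [0.085, 0.996, -0.008], [-0.097, 0.001, -0.995]]
force: [0.4, 0.4, -0.4]
grip_width: 0.0043
grip_force: 60.6
t 27.9 world target [ 0.525 -0.334  0.053] rot [0.01 1.12 0.  ] shift [ 0.14 -0.    1.04] now in frame mm [  7.1 -47.8 105.3] F [ 0.4  0.4 -0.4] w 0.0043 60.560810565948486
```

It slid into the slot without force. Continuing straight down, compensating for the tool tilt.

```bash
python3 -m creep '[{"delta_pos":[0.015,0,0.15],"delta_rot":[0,0,0],"hand":-1},{"delta_pos":[0.015,0,0.15],"delta_rot":[0,0,0],"hand":-1},{"delta_pos":[0.015,0,0.15],"delta_rot":[0,0,0],"hand":-1},{"delta_pos":[0,0,0],"delta_rot":[0,0,0],"hand":-1}]' 60; python3 plan.py rack 0 -48 53.5;python3 -m creep '[{"delta_pos":[0.015,0,0.15],"delta_rot":[0,0,0],"hand":-1},{"delta_pos":[0.015,0,0.15],"delta_rot":[0,0,0],"hand":-1},{"delta_pos":[0.015,0,0.12],"delta_rot":[0,0,0],"hand":-1},{"delta_pos":[0,0,0],"delta_rot":[0,0,0],"hand":-1}]' 60; python3 plan.py rack 0 -48 53.5
```

```text
time_s: 28.4
tool_pos: [0.532, -0.3346, 0.0824]
tool_rot: [[-0.992, 0.085, 0.097], [0.085, 0.996, -0.007], [-0.097, 0.001, -0.995]]
force: [-0.2, -0.7, 0.2]
grip_width: 0.004
grip_force: 60.6
t 28.4 world target [ 0.525 -0.334  0.053] rot [0.01 1.11 0.  ] shift [ 0.13 -0.01  0.58] now in frame mm [  6.7 -47.6  82.4] F [-0.2 -0.7  0.2] w 0.004 60.56102156639099
time_s: 28.9
tool_pos: [0.532, -0.3348, 0.0616]
tool_rot: [[-0.992, 0.085, 0.097], [0.085, 0.996, -0.008], [-0.097, 0.001, -0.995]]
force: [-0.7, -0.1, -1.1]
grip_width: 0.0039
grip_force: 60.6
t 28.9 world target [ 0.525 -0.334  0.053] rot [0.01 1.12 0.  ] shift [ 0.14 -0.    0.16] now in frame mm [  6.8 -47.8  61.6] F [-0.7 -0.1 -1.1] w 0.0039 60.560957193374634
```

```bash
python3 -m creep '[{"delta_pos":[0.006,0,0.06],"delta_rot":[0,0,0],"hand":-1},{"delta_pos":[0.006,0,0.05],"delta_rot":[0,0,0],"hand":-1},{"delta_pos":[0,0,0],"delta_rot":[0,0,0],"hand":-1},{"delta_pos":[0,0,0],"delta_rot":[0,0,0],"hand":-1}]' 60; python3 plan.py rack 0 -48 53.5;python3 -m creep '[{"delta_pos":[0,0,0.05],"delta_rot":[0,0,0],"hand":-1},{"delta_pos":[0,0,0],"delta_rot":[0,0,0],"hand":-1}]' 60; python3 plan.py rack 0 -48 53.5
```

```text
time_s: 29.4
tool_pos: [0.5326, -0.3353, 0.0571]
tool_rot: [[-0.991, 0.085, 0.099], [0.085, 0.996, -0.009], [-0.099, -0.0, -0.995]]
force: [-0.4, 0.1, 0.1]
grip_width: 0.0037
grip_force: 60.6
t 29.4 world target [ 0.525 -0.334  0.053] rot [-0.    1.14  0.  ] shift [0.15 0.01 0.07] now in frame mm [  7.4 -48.3  57.1] F [-0.4  0.1  0.1] w 0.0037 60.561150312423706
time_s: 29.65
tool_pos: [0.533, -0.3355, 0.0547]
tool_rot: [[-0.991, 0.085, 0.099], [0.085, 0.996, -0.009], [-0.099, -0.001, -0.995]]
force: [-1.3, -0.4, 0.5]
grip_width: 0.0038
grip_force: 60.8
t 29.65 world target [ 0.525 -0.334  0.053] rot [-0.01  1.14  0.  ] shift [0.16 0.01 0.02] now in frame mm [  7.9 -48.4  54.7] F [-1.3 -0.4  0.5] w 0.0038 60.804476737976074
```

```bash
python3 -m creep '[{"delta_pos":[0.01,0,0.05],"delta_rot":[0,0,0],"hand":-1},{"delta_pos":[0,0,0],"delta_rot":[0,0,0],"hand":-1}]' 60; python3 plan.py rack 0 -48 53.5;python3 -m creep '[{"delta_pos":[0.01,0,0.05],"delta_rot":[0,0,0],"hand":-1},{"delta_pos":[0,0,0],"delta_rot":[0,0,0],"hand":-1}]' 60; python3 plan.py rack 0 -48 53.5
```

```text
time_s: 29.9
tool_pos: [0.533, -0.3359, 0.0544]
tool_rot: [[-0.991, 0.085, 0.1], [0.085, 0.996, -0.01], [-0.1, -0.001, -0.995]]
force: [-4.2, 1.8, 10.7]
grip_width: 0.0039
grip_force: 62.6
t 29.9 world target [ 0.525 -0.334  0.053] rot [-0.02  1.15  0.  ] shift [0.16 0.02 0.02] now in frame mm [  7.8 -48.8  54.4] F [-4.2  1.8 10.7] w 0.0039 62.562772035598755
time_s: 30.15
tool_pos: [0.5325, -0.3361, 0.054]
tool_rot: [[-0.991, 0.085, 0.1], [0.085, 0.996, -0.011], [-0.1, -0.002, -0.995]]
force: [-9.6, 3.2, 22.8]
grip_width: 0.0039
grip_force: 64.4
t 30.15 world target [ 0.525 -0.334  0.053] rot [-0.02  1.15  0.  ] shift [0.15 0.02 0.01] now in frame mm [  7.4 -49.1  54. ] F [-9.6  3.2 22.8] w 0.0039 64.39636588096619
```

It is seated on the floor. Release and lift straight up.

```bash
python3 -m creep '[{"delta_pos":[0,0,-0.06],"delta_rot":[0,0,0],"hand":-1},{"delta_pos":[0,0,0],"delta_rot":[0,0,0],"hand":-0.9},{"delta_pos":[0,0,0],"delta_rot":[0,0,0],"hand":-0.8},{"delta_pos":[0,0,0],"delta_rot":[0,0,0],"hand":-0.55},{"delta_pos":[0,0,0],"delta_rot":[0,0,0],"hand":-0.5},{"delta_pos":[0,0,0],"delta_rot":[0,0,0],"hand":-0.5},{"delta_pos":[-0.02,0,-0.2],"delta_rot":[0,0,0],"hand":-0.5},{"delta_pos":[-0.04,0,-0.4],"delta_rot":[0,0,0],"hand":-0.5},{"delta_pos":[-0.08,0,-0.8],"delta_rot":[0,0,0],"hand":-0.5},{"delta_pos":[-0.08,0,-0.8],"delta_rot":[0,0,0],"hand":-0.5},{"delta_pos":[-0.08,0,-0.8],"delta_rot":[0,0,0],"hand":-0.5},{"delta_pos":[0,0,0],"delta_rot":[0,0,0],"hand":-0.5}]' 60; python3 plan.py bin 170 41 200; cat > chk.py <<'E'
from h import *; from cell import manip
D=np.load("pose.npz"); Rr,tr=rackT(D["pr"])
for n,(x0,y0,x1,y1) in(("scene",(150,195,215,285)),("top",(410,150,455,235))):
    c=manip.camera(n)["color"].astype(int); d=c[:,:,0]-np.maximum(c[:,:,1],c[:,:,2]); m=np.zeros(d.shape,np.uint8); m[y0:y1,x0:x1]=d[y0:y1,x0:x1]>18
    k,l,s,ce=cv2.connectedComponentsWithStats(m); 
    if k<2: print(n,"none"); continue
    i=1+np.argmax(s[1:,4]); ct=max(cv2.findContours((l==i).astype(np.uint8),0,cv2.CHAIN_APPROX_NONE)[0],key=cv2.contourArea); print(n,s[i],cv2.approxPolyDP(cv2.convexHull(ct),1.5,True)[:,0].tolist())
    print(" pred",[proj(n,Rr@[x,-.048,z]+tr)[0].round(1).tolist() for x,z in((-.065,.008),(.065,.008),(.065,.118),(-.065,.118))])
E
python3 chk.py
```

```text
time_s: 31.65
tool_pos: [0.5348, -0.3374, 0.209]
tool_rot: [[-0.991, 0.085, 0.106], [0.084, 0.996, -0.015], [-0.107, -0.006, -0.994]]
force: [-0.1, 0.1, 0.2]
grip_width: 0.0211
grip_force: 0.0
t 31.65 world target [0.628 0.304 0.336] rot [-1.3  -4.73 -3.78] shift [-5.71 11.92  0.36] now in frame mm [-115.5 -554.9  218. ] F [-0.1  0.1  0.2] w 0.0211 0.0
scene [162 201  30  56 928] [[186, 201], [191, 221], [184, 254], [182, 256], [167, 254], [162, 235], [182, 204]]
 pred [[193.3, 235.0], [172.9, 270.5], [163.3, 235.0], [186.0, 200.7]]
top none
```

The red plate's top corners, at (162,235) and (186,201), match the home prediction, so it is seated. Now back to the keeper knob, at about bin (159, 19).

```bash
python3 -m creep '[{"delta_pos":[0,0,-0.4],"delta_rot":[-0.186,-0.676,-0.54],"hand":0},{"delta_pos":[0,0,0],"delta_rot":[-0.186,-0.676,-0.54],"hand":0},{"delta_pos":[0,0,0],"delta_rot":[-0.186,-0.676,-0.54],"hand":0},{"delta_pos":[0,0,0],"delta_rot":[-0.186,-0.676,-0.54],"hand":0},{"delta_pos":[0,0,0],"delta_rot":[-0.186,-0.676,-0.54],"hand":0},{"delta_pos":[0,0,0],"delta_rot":[-0.186,-0.676,-0.54],"hand":0},{"delta_pos":[0,0,0],"delta_rot":[-0.186,-0.676,-0.54],"hand":0},{"delta_pos":[-0.38,0.79,0],"delta_rot":[0,0,0],"hand":0},{"delta_pos":[-0.38,0.79,0],"delta_rot":[0,0,0],"hand":0},{"delta_pos":[-0.38,0.79,0],"delta_rot":[0,0,0],"hand":0},{"delta_pos":[-0.38,0.79,0],"delta_rot":[0,0,0],"hand":0},{"delta_pos":[-0.38,0.79,0],"delta_rot":[0,0,0],"hand":0},{"delta_pos":[-0.38,0.79,0],"delta_rot":[0,0,0],"hand":0},{"delta_pos":[-0.38,0.79,0],"delta_rot":[0,0,0],"hand":0},{"delta_pos":[-0.38,0.79,0],"delta_rot":[0,0,0],"hand":0},{"delta_pos":[-0.38,0.79,0],"delta_rot":[0,0,0],"hand":0},{"delta_pos":[-0.38,0.79,0],"delta_rot":[0,0,0],"hand":0},{"delta_pos":[-0.38,0.79,0],"delta_rot":[0,0,0],"hand":0},{"delta_pos":[-0.38,0.79,0],"delta_rot":[0,0,0],"hand":0}]' 40; python3 plan.py bin 159 19 170
```

```text
time_s: 34.12
tool_pos: [0.5983, 0.1745, 0.3374]
tool_rot: [[-0.842, -0.258, 0.473], [-0.221, 0.966, 0.134], [-0.492, 0.008, -0.871]]
force: [1.0, 0.9, -0.2]
grip_width: 0.0426
grip_force: 0.0
t 34.12 world target [0.639 0.285 0.305] rot [ 0.08 -0.11 -0.05] shift [-0.85  1.92  1.25] now in frame mm [116.4 -76.8 232.4] F [ 1.   0.9 -0.2] w 0.0426 0.0
```

```bash
python3 -m creep '[{"delta_pos":[-0.28,0.64,0],"delta_rot":[0.08,-0.11,-0.05],"hand":0},{"delta_pos":[-0.28,0.64,0],"delta_rot":[0,0,0],"hand":0},{"delta_pos":[-0.28,0.64,0],"delta_rot":[0,0,0],"hand":0},{"delta_pos":[0,0,0.6],"delta_rot":[0,0,0],"hand":0},{"delta_pos":[0,0,0.6],"delta_rot":[0,0,0],"hand":0},{"delta_pos":[0,0,0],"delta_rot":[0,0,0],"hand":0},{"delta_pos":[0,0,0],"delta_rot":[0,0,0],"hand":0}]' 40; python3 plan.py bin 159 19 99; python3 - <<'E'
from h import *; from cell import manip
D=np.load("pose.npz"); Rb,tB=binT(D["pb"]); im=cv2.cvtColor(manip.camera("scene")["color"],cv2.COLOR_RGB2GRAY)
for v in range(196,218,3): print(v,im[v,456:500:2])
E
```

```text
time_s: 35.0
tool_pos: [0.6385, 0.2828, 0.3086]
tool_rot: [[-0.835, -0.258, 0.485], [-0.224, 0.966, 0.129], [-0.502, -0.0, -0.865]]
force: [1.3, 0.6, -0.5]
grip_width: 0.0428
grip_force: 0.0
t 35.0 world target [0.674 0.294 0.243] rot [-0.    0.03 -0.  ] shift [0.02 0.03 1.5 ] now in frame mm [159.9  17.5 174. ] F [ 1.3  0.6 -0.5] w 0.0428 0.0
196 [137 142 144 141 141 140 143 141 144 141 146 140 144 142 144 144 139 140
 140 139 141 139]
199 [139 141 136 140 141 145 137  77  55  54  58 108 141 147 144 144 142 143
 144 142 144 142]
202 [141 141 143 140 145 143 121  35   9  16  21  87 141 145 145 145 145 146
 144 147 149 145]
205 [142 141 141 142 143 141 122  41   6  14  18  73 131 147 149 142 145 146
 147 145 146 145]
208 [140 144 143 142 144 145 127  46  12  13  16  63 134 145 146 147 148 147
 148 146 144 151]
211 [143 143 142 142 142 145 132  56  14  16  17  59 130 144 142 141 145 143
 143 146 147 150]
214 [111 121 132 146 146 147 135  60  16  17  22  60 131 140 139 142 142 146
 144 144 146 148]
217 [ 98  92 113 159 162 153 137  90  69  79  80 111 145 142 141 143 142 143
 138 143 141 144]
```

```bash
python3 -m creep '[{"delta_pos":[0.02,0,0.4],"delta_rot":[0,0,0],"hand":0},{"delta_pos":[0,0,0.4],"delta_rot":[0,0,0],"hand":0},{"delta_pos":[0,0,0.35],"delta_rot":[0,0,0],"hand":0},{"delta_pos":[0,0,0.3],"delta_rot":[0,0,0],"hand":0},{"delta_pos":[0,0,0],"delta_rot":[0,0,0],"hand":-0.4},{"delta_pos":[0,0,0],"delta_rot":[0,0,0],"hand":-0.8},{"delta_pos":[0,0,0],"delta_rot":[0,0,0],"hand":-0.8},{"delta_pos":[0,0,0],"delta_rot":[0,0,0],"hand":-0.8}]' 40; python3 plan.py bin 158 16 99
```

```text
time_s: 36.05
tool_pos: [0.6732, 0.2921, 0.2455]
tool_rot: [[-0.835, -0.258, 0.486], [-0.223, 0.966, 0.13], [-0.503, -0.0, -0.864]]
force: [3.4, 1.1, -6.0]
grip_width: 0.0141
grip_force: 39.0
t 36.05 world target [0.674 0.291 0.243] rot [-0.    0.04  0.  ] shift [ 0.03 -0.03  0.05] now in frame mm [159.4  17.5 101.3] F [ 3.4  1.1 -6. ] w 0.0141 39.002158641815186
```

```bash
python3 -m creep '[{"delta_pos":[0.2,-0.31,0],"delta_rot":[0,0,0],"hand":-0.8},{"delta_pos":[0.22,-0.29,0],"delta_rot":[0,0,0],"hand":-0.8},{"delta_pos":[0.25,-0.26,0],"delta_rot":[0,0,0],"hand":-0.8},{"delta_pos":[0.27,-0.24,0],"delta_rot":[0,0,0],"hand":-0.8},{"delta_pos":[0,0,0],"delta_rot":[0,0,0],"hand":-0.8}]' 40; python3 plan.py bin 112 -37 101;python3 -m creep '[{"delta_pos":[0.3,-0.2,0],"delta_rot":[0,0,0],"hand":-0.8},{"delta_pos":[0.32,-0.18,0],"delta_rot":[0,0,0],"hand":-0.8},{"delta_pos":[0.33,-0.15,0],"delta_rot":[0,0,0],"hand":-0.8},{"delta_pos":[0.35,-0.11,0],"delta_rot":[0,0,0],"hand":-0.8},{"delta_pos":[0.36,-0.08,0],"delta_rot":[0,0,0],"hand":-0.8},{"delta_pos":[0.36,-0.04,0],"delta_rot":[0,0,0],"hand":-0.8},{"delta_pos":[0,0,0],"delta_rot":[0,0,0],"hand":-0.8},{"delta_pos":[0,0,0],"delta_rot":[0,0,0],"hand":-0.8}]' 40; python3 plan.py bin 11 -75 101
```

```text
time_s: 36.67
tool_pos: [0.6476, 0.2262, 0.2219]
tool_rot: [[-0.836, -0.256, 0.486], [-0.222, 0.967, 0.127], [-0.502, -0.002, -0.865]]
force: [3.5, -2.2, -3.2]
grip_width: 0.0141
grip_force: 39.6
t 36.67 world target [0.648 0.229 0.221] rot [-0.04  0.03 -0.01] shift [-0.01  0.05  0.02] now in frame mm [111.5 -39.6 101.8] F [ 3.5 -2.2 -3.2] w 0.0141 39.571566581726074
time_s: 37.67
tool_pos: [0.5747, 0.1696, 0.1727]
tool_rot: [[-0.834, -0.259, 0.488], [-0.223, 0.966, 0.13], [-0.505, -0.0, -0.863]]
force: [0.4, -0.4, 0.3]
grip_width: 0.0144
grip_force: 40.7
t 37.67 world target [0.573 0.17  0.171] rot [-0.    0.06  0.  ] shift [0.04 0.01 0.02] now in frame mm [ 13.2 -75.4 101.8] F [ 0.4 -0.4  0.3] w 0.0144 40.7246732711792
```

Still gripping the knob, and the bar is at about 0.07 rad. Release, retreat, verify.

```bash
python3 -m creep '[{"delta_pos":[0,0,0],"delta_rot":[0,0,0],"hand":-0.5},{"delta_pos":[0,0,0],"delta_rot":[0,0,0],"hand":-0.1},{"delta_pos":[0,0,0],"delta_rot":[0,0,0],"hand":0},{"delta_pos":[0,0,-0.4],"delta_rot":[0,0,0],"hand":0},{"delta_pos":[0,0,-0.8],"delta_rot":[0,0,0],"hand":0},{"delta_pos":[0,0,-0.8],"delta_rot":[0,0,0],"hand":0},{"delta_pos":[0,0,-0.8],"delta_rot":[0,0,0],"hand":0},{"delta_pos":[0,0,-0.5],"delta_rot":[0,0,0],"hand":0},{"delta_pos":[0,0,0],"delta_rot":[0,0,0],"hand":0},{"delta_pos":[0,0,0],"delta_rot":[0,0,0],"hand":0},{"delta_pos":[0,0,0],"delta_rot":[0,0,0],"hand":0}]' 40; python3 chk.py; python3 - <<'E'
from h import *; from cell import manip
D=np.load("pose.npz"); Rb,tB=binT(D["pb"]); c=manip.camera("scene")["color"]; im=cv2.cvtColor(c,cv2.COLOR_RGB2GRAY)
for v in(199,204,208): print(v,im[v,380:420:2])
c=c.astype(int); m=(c[:,:,0]>150)&(c[:,:,1]>90)&(c[:,:,2]<90)&(c[:,:,0]-c[:,:,1]<110); m[:195]=0;m[225:]=0;m[:,:380]=0;m[:,490:]=0;v,u=np.nonzero(m);print("bar u",u.min(),u.max())
for n in("scene","top"):
    a=manip.camera(n)["color"].astype(int); d=np.abs(a-C[n]["color"]).max(2)>60; k,l,s,ce=cv2.connectedComponentsWithStats(cv2.morphologyEx(d.astype(np.uint8),cv2.MORPH_OPEN,np.ones((2,2)))); print(n,[s[i].tolist() for i in range(1,k) if s[i,4]>25])
o=manip.get_obs(); print(o["time_s"],o["tool_pos"],np.abs(o["joint_velocities"]).max())
E
```

```text
time_s: 39.05
tool_pos: [0.493, 0.1479, 0.3118]
tool_rot: [[-0.837, -0.258, 0.483], [-0.224, 0.966, 0.129], [-0.5, 0.0, -0.866]]
force: [-0.1, -0.5, 0.2]
grip_width: 0.0427
grip_force: 0.0
scene [162 201  29  56 942] [[186, 201], [190, 224], [184, 254], [182, 256], [167, 254], [162, 234], [181, 205]]
 pred [[193.3, 235.0], [172.9, 270.5], [163.3, 235.0], [186.0, 200.7]]
top [429 170  19  49 511] [[446, 170], [447, 177], [440, 215], [432, 218], [429, 213], [434, 181]]
 pred [[428.5, 221.3], [435.1, 180.0], [444.7, 170.7], [437.7, 215.2]]
199 [ 80  79  82  81  80  77  54  22  15  17  58  87 125 137 113  89  87  98
  95  98]
204 [ 81  81  81  86  84  81  58  17  18  15  48  76  87 124 140 141 140 132
 105  85]
208 [ 81  78  81  81  78  76  70  23  17  21  45  85  98 127 138 135 139 138
 141 141]
bar u 394 479
scene [[63, 0, 40, 19, 605], [370, 0, 31, 14, 239], [302, 23, 9, 13, 85], [343, 23, 11, 14, 114], [78, 24, 30, 18, 392], [376, 31, 23, 7, 111], [367, 43, 17, 10, 159], [89, 57, 17, 4, 46], [369, 57, 37, 20, 222], [302, 68, 17, 28, 303], [323, 73, 21, 5, 70], [345, 76, 10, 17, 113],
[... 450 characters left out ...]
97], [177, 243, 8, 12, 62]]
top [[220, 142, 43, 38, 466], [253, 149, 15, 10, 100], [270, 167, 20, 18, 157], [238, 172, 6, 11, 48], [438, 174, 9, 42, 139], [244, 187, 26, 7, 105], [259, 213, 20, 42, 562], [213, 231, 30, 11, 266], [208, 257, 40, 67, 1404], [272, 258, 2, 20, 40], [620, 279, 14, 4, 30], [553, 284, 58, 14, 444], [628, 284, 12, 5, 28], [611, 290, 29, 48, 802], [485, 302, 72, 95, 4816], [257, 304, 13, 39, 281], [418, 311, 70, 21, 280], [289, 312, 49, 6, 122], [375, 312, 5, 7, 27], [277, 329, 69, 29, 736], [274, 342, 36, 23, 388], [381, 346, 7, 10, 33], [386, 357, 11, 40, 198], [326, 361, 10, 12, 74], [320, 363, 5, 10, 27]]
39.3 [0.49352391 0.14791034 0.31319571] 0.28833248925079996
```

```bash
python3 -c "
from cell import manip; print(manip.hand_in())"
```

```text
the job is handed in; nothing more can be done
None
```

The job is handed in at about 39 s of the 72 s limit: by camera, the red divider stands fully home in the green-tagged slot, the keeper bar is back across the bin at about 0.05 rad, and nothing else appears to have moved (no verdict came back).

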